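# Scoop nylon buffers into the housing shell

## Robot

A 6-joint arm with a two-finger parallel gripper is mounted at the origin on the work surface. World frame = base frame: x ahead of the robot, y to its left, z up, the work surface at z = 0. Lengths are in m, angles in degrees, forces in N, time in s.
With the tool pointing down it reaches from about 0.325 to 0.925 m from the base axis. Payload 3.1 kg.
Tool frame: the origin (TCP) lies on the centre line of the jaws, within the pads' length; the fingertips stand 11 mm ahead of it and the grasp point (between the pads) lies 8 mm behind it; z points along the fingers, y is the line along which they close (so a half turn about z gives the same grasp; the last joint's range is limited). The gripper opens to 85 mm and grips with 20 to 120 N. Pads are 22 mm wide; open, the fingers measure 114 mm over their backs; the gripper's body (76 mm by 85 mm) begins 54 mm behind the grasp point. The pads swing forward as they close: fully open they stand 13 mm farther back than shut.
Start: joints at [-77.418, 12.427, 92.441, -0, 75.132, -6.429], TCP at [0.204, -0.591, 0.242] pointing down, gripper open.
Joint ranges: [-157.48, 157.48], [-44.54, 120.13], [17.64, 146.25], [-64.5, 244.5], [7.68, 150.69], [-147.95, 147.95]. Speed limits (degrees/s): [159.86, 159.86, 180, 180, 180, 180].

## Interface

Orientations are given as a 3x3 rotation matrix whose columns are the frame's x, y, z axes.
In Python, from cell import readout, eyes, workorder gives the robot as it stands.
- The arm moves only by the shell command python3 -m inch 'ROWS'. ROWS is JSON, a list of rows, each an object with "translation": the shift along the tool's x, y, z in cm, a list of three; "dr": the turn, a rotation vector about the tool's x, y, z in degrees, a list of three; "gripper": the finger opening in cm, from 0 to 8.54. In form: [{"translation": [x, y, z], "dr": [ax, ay, az], "gripper": gripper}, ...]. A call has exactly 5 rows; each row shifts and turns the commanded pose from where the row before left it, along the tool's axes as they then stand; what a row does not reach is not made up. A row lasts 1/12 s, in which the tool goes at most 41.7 mm and 7.16 degrees, less where a joint would pass 70% of its speed; a pose out of reach is approached as far as the arm can. A call with a gripper value outside its range is refused whole. The fingers move at their own pace and stop on an object; the grip force is fixed at half the most. Time passes only in rows, so rows that do not move let the fingers close, or fill a call up. It gives the time, the measured TCP pose, the force, the opening and the grip force at its end, in the units of the state.
- readout.observe(): the state, without advancing time (a new reading comes with each control period).
- eyes.camera(name): name is "scene" or "top" or "wrist"; returns (picture, depth): 400x640x3 uint8, red, green, blue; 400x640 float32, m along the optical axis (not along the pixel's ray), 0 where there is no reading.
- eyes.calibration(name): a dict with "mtx" (3x3 intrinsics, pixels), "origin" and "rotation" of the camera in the world; the wrist camera has in their place "hand_eye" (4x4, takes a point from camera to tool coordinates, whose origin is the TCP and whose axes are the flange's). Camera axes: x right, y up, looking along -z (the intrinsics and any distortion apply to the point x, -y, -z); pixel columns grow to the right and rows downward; lengths in m; the calibration is good to about 2 mm. A picture is of the moment at which its call begins: read the wrist's pose just before it. calibration takes no time and is no camera call.
- workorder.close_job(): hands the job in; it is judged then, once.
The state is a dict: "time": time; "joint_positions": joint angles; "joint_vel": joint speeds; "joint_efforts": joint torques, N m; "ee_pos": TCP position; "tool_rot": TCP orientation; "contact_force": force on the tool from outside, world axes, zero at the start; "moment": the same for the moment, N m; "grip_width": opening from 0.0 (shut) to 1.0 (fully open); "gripper_force": force on a finger pad.
Only numpy, scipy, OpenCV 4.12 (cv2) and the standard library are available. Lean on these libraries where they do the work, as an engineer would, in place of code of your own. Each camera call takes 0.05 s, during which the arm holds its last target. There are 200 camera calls.

## Task

Take the aluminium scoop by its handle and use it to move all five orange nylon buffers from the blue parts bin into the lime-green housing shell; never touch the buffers with the fingers. The housing must stay standing where it is. Then lay the scoop flat back on the grey foam mat, and leave the other things on the bench undisturbed.

Things in the scene. Friction and masses are not known exactly. Their poses are not given: they have to be found in the camera images.
- bin: blue open parts bin, fixed; outside 218 (x) x 126 (y) mm, inside 210 x 118; origin under its centre on the bench; floor 4 mm thick; the -x end wall (towards the robot) is low, top at z = 30 mm; side walls to z = 50, +x end wall to z = 60, all 4 mm thick. The buffers start in its +x half, centres in x = 28 to 85 mm
- scoop: aluminium scoop, 220 g. Flat pan 106 mm wide (y), x = -47 to +46 mm, floor 3 mm (1.6 at the open lip, +x); side walls 35 mm high to x = +13; back wall 40 mm. Black handle 22 wide (y), 26 deep, from the back wall at z = 34 rising 20 degrees to x = -160, z = 76. Origin under the pan centre, on its underside; x to the lip, z up. Starts flat on the mat
- scoop_grip (a point): centre of the scoop's handle where to take it: 110 mm behind (-x) and 58 mm above the scoop's origin; axes as the scoop's
- scoop_lip (a point): middle of the scoop's front lip, underside: 46 mm ahead of the scoop's origin
- mat: grey foam mat, fixed, 300 (x) x 170 (y) x 6 mm thick; origin under its centre on the bench
- housing: lime-green round open-topped housing shell standing loose on the bench, 500 g or so; 146 mm outside diameter at the rim, 132 at the foot, 92 mm tall, wall 4 mm, base 5 mm; origin under its centre, z up
- housing_rim (a point): centre of the housing's mouth, at rim height
- buffer1: orange smooth nylon buffer: a ball of 28 mm flattened at two ends (flats of 10 mm), 28 mm tall, 22 g or so; rolls; origin at its centre, z through the flats; starts standing on a flat on the bin floor
- buffer2: orange smooth nylon buffer: a ball of 28 mm flattened at two ends (flats of 10 mm), 28 mm tall, 22 g or so; rolls; origin at its centre, z through the flats; starts standing on a flat on the bin floor
- buffer3: orange smooth nylon buffer: a ball of 28 mm flattened at two ends (flats of 10 mm), 28 mm tall, 22 g or so; rolls; origin at its centre, z through the flats; starts standing on a flat on the bin floor
- buffer4: orange smooth nylon buffer: a ball of 28 mm flattened at two ends (flats of 10 mm), 28 mm tall, 22 g or so; rolls; origin at its centre, z through the flats; starts standing on a flat on the bin floor
- buffer5: orange smooth nylon buffer: a ball of 28 mm flattened at two ends (flats of 10 mm), 28 mm tall, 22 g or so; rolls; origin at its centre, z through the flats; starts standing on a flat on the bin floor
- cone: bystander: lime cone with a round foot of 72 mm diameter, 92 mm tall, loose; origin under its foot
- stem: bystander: black stem with a round foot of 68 mm diameter, 100 mm tall, loose; origin under its foot
- jar: bystander: jar with yellow cap, 60 mm diameter, 85 mm tall, loose; origin under its base
- driver: bystander: screwdriver lying on the bench, loose; origin on its underside
Things that resemble listed ones, but are neither listed nor needed, are in the scene too. Leave any pink look-alike of the scoop alone.

How it is judged (in metres and radians):
On the way, in this order (a step that is already met when the one before it is completed fails the run):
1. the scoop, off the mat, carries at least one buffer clear above the bin floor (height (world z) of scoop above 0.075 m and ((x of buffer1 in the frame of scoop between -0.05 and 0.055 m and y of buffer1 in the frame of scoop between -0.056 and 0.056 m and z of buffer1 in the frame of scoop between 0 and 0.06 m) or (x of buffer2 in the frame of scoop between -0.05 and 0.055 m and y of buffer2 in the frame of scoop between -0.056 and 0.056 m and z of buffer2 in the frame of scoop between 0 and 0.06 m) or (x of buffer3 in the frame of scoop between -0.05 and 0.055 m and y of buffer3 in the frame of scoop between -0.056 and 0.056 m and z of buffer3 in the frame of scoop between 0 and 0.06 m) or (x of buffer4 in the frame of scoop between -0.05 and 0.055 m and y of buffer4 in the frame of scoop between -0.056 and 0.056 m and z of buffer4 in the frame of scoop between 0 and 0.06 m) or (x of buffer5 in the frame of scoop between -0.05 and 0.055 m and y of buffer5 in the frame of scoop between -0.056 and 0.056 m and z of buffer5 in the frame of scoop between 0 and 0.06 m))), for 0.2 s.
2. all five buffers are inside the housing (horizontal distance between each of buffer1, buffer2, buffer3, buffer4, buffer5 and housing below 0.069 m and z of buffer1 in the frame of housing between 0 and 0.092 m and z of buffer2 in the frame of housing between 0 and 0.092 m and z of buffer3 in the frame of housing between 0 and 0.092 m and z of buffer4 in the frame of housing between 0 and 0.092 m and z of buffer5 in the frame of housing between 0 and 0.092 m), for 0.2 s.
At the end, for the whole second after the job is handed in: All five buffers inside the housing (centres within its wall and below its rim); housing upright, within 30 mm of its start; scoop flat (0.12 rad) on the mat, origin within 120 mm along and 80 mm across of the mat centre; all at rest (all of step 2 and x of scoop in the frame of mat between -0.12 and 0.12 m and y of scoop in the frame of mat between -0.08 and 0.08 m and z of scoop in the frame of mat below 0.016 m and angle between scoop's own z axis and vertical below 0.12 rad and distance of housing from where it was at the start of the episode below 0.03 m and angle between housing's own z axis and vertical below 0.1 rad and linear speed of each of buffer1, buffer2, buffer3, buffer4, buffer5, scoop, housing below 0.03 m/s); the robot touches nothing.
It fails at once if the fingers touch a buffer (contact force between the fingers and buffer1 above 0.3 N or contact force between the fingers and buffer2 above 0.3 N or contact force between the fingers and buffer3 above 0.3 N or contact force between the fingers and buffer4 above 0.3 N or contact force between the fingers and buffer5 above 0.3 N).
It fails at once if a bystander is moved more than 30 mm (distance of any of cone, stem, jar, driver from where it was at the start of the episode above 0.03 m).
It fails at once if the housing is tipped (angle between housing's own z axis and vertical above 0.35 rad).
It also fails if it takes over 72 s, if anything falls off the work surface, if the arm or the gripper's body presses on something with over 40 N, if the wrist force passes 120 N, or if a joint passes its speed limit or range.

## Working session

There is one attempt and no reset: what is moved stays moved. The work goes in short steps, Python scripts to look and compute and a shell command to move; the robot and the scene stay as the last step left them, time stands still between calls to the robot, and variables do not carry over. Pictures are saved under pics/ and viewed, at most 10 in all, crops included, and the job is handed in when it is done.

```bash
ls; mkdir -p pics
cat > h.py <<'E'
from cell import readout, eyes, workorder
import numpy as np, cv2
def shot(n, save=None):
    s=readout.observe(); p,d=eyes.camera(n); c=eyes.calibration(n); 
    if save: cv2.imwrite('pics/'+save+'.png',p[:,:,::-1])
    if n=='wrist':
        T=np.eye(4);T[:3,:3]=s['tool_rot'];T[:3,3]=s['ee_pos'];M=T@np.array(c['hand_eye']);R,o=M[:3,:3],M[:3,3]
    else: R,o=np.array(c['rotation']),np.array(c['origin'])
    return p,d,np.array(c['mtx']),R,o,c
def cloud(d,K,R,o):
    v,u=np.indices(d.shape); x=(u-K[0,2])/K[0,0]*d; y=-(v-K[1,2])/K[1,1]*d
    return np.stack([x,y,-d],-1)@R.T+o
def pix(P,K,R,o):
    q=(np.array(P)-o)@R; return K[0,0]*q[0]/-q[2]+K[0,2], K[1,2]-K[1,1]*q[1]/-q[2]
E
python3 - <<'E'
from h import *
for n in('top','scene'):
    p,d,K,R,o,c=shot(n,n+'0'); np.savez(n+'0.npz',p=p,d=d,K=K,R=R,o=o)
    print(n,K.round(1).tolist(),R.round(2).tolist(),o,list(c))
s=readout.observe();print(s)
E
```

```text
pics
top [[484.7, 0.0, 316.6], [0.0, 484.7, 199.1], [0.0, 0.0, 1.0]] [[-0.01, 1.0, -0.08], [-1.0, -0.01, -0.02], [-0.02, 0.08, 1.0]] [ 0.38935388 -0.02029383  1.33905781] ['mtx', 'origin', 'rotation']
scene [[366.3, 0.0, 312.6], [0.0, 366.3, 197.1], [0.0, 0.0, 1.0]] [[-0.48, -0.47, 0.74], [0.88, -0.24, 0.42], [-0.02, 0.85, 0.53]] [1.16414204 0.38559444 0.56365507] ['mtx', 'origin', 'rotation']
{'time': 0.1, 'joint_positions': array([-7.74190064e+01,  1.24726633e+01,  9.25224907e+01, -1.72454087e-03,
        7.51342686e+01, -6.42779850e+00]), 'joint_vel': array([-0.02456946, -0.08793791, -0.14100563, -0.05666005,  0.02475367,
        0.01767059]), 'joint_efforts': array([-5.29533336e-04, -3.98075831e+01, -3.04969525e+01, -1.95848584e-04,
        4.20319484e-03, -9.80695887e-06]), 'ee_pos': array([ 0.20342862, -0.59017972,  0.24106716]), 'tool_rot': array([[ 9.45466138e-01,  3.25719989e-01, -5.20414339e-04],
       [ 3.25720327e-01, -9.45463609e-01,  2.19827529e-03],
       [ 2.23989383e-04, -2.24790438e-03, -9.99997448e-01]]), 'contact_force': array([ 0.09534058, -0.23716589, -0.50789873]), 'moment': array([0.01359336, 0.03717122, 0.04458021]), 'gripper_force': 0.0, 'grip_width': 0.997290807466817}
```

```bash
sleep 1; ls pics
```

```text
scene0.png
top0.png
```

View pics/top0.png

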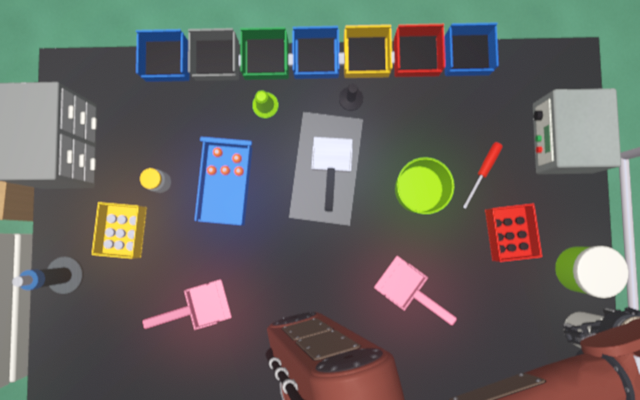

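View pics/scene0.png

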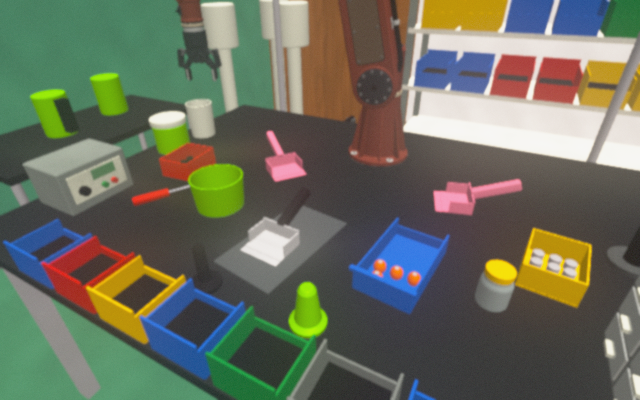

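The top view (up = +x, right = -y) shows the bin at (223,180) with five buffers near (225,163). The scoop pan is at (332,154) with its handle running to (330,208), and the mat is at (326,168). The housing is at (425,185), cone (265,103), stem (350,97), driver (485,170) and jar (152,180). The scene view agrees with this. Next I'll measure positions.

```bash
cat > m.py <<'E'
from h import *
z=np.load('top0.npz');p,d,K,R,o=[z[k] for k in('p','d','K','R','o')]
C=cloud(d,K,R,o); hsv=cv2.cvtColor(p,cv2.COLOR_RGB2HSV);H,S,V=cv2.split(hsv)
v,u=np.indices(d.shape)
def box(a,b,c,e): return (u>=a)&(u<=b)&(v>=c)&(v<=e)
def rep(n,m):
    q=C[m&(d>0)]; xy=(q[:,:2]*1000).astype(np.float32); r=cv2.minAreaRect(xy)
    print(n,len(q),'med',np.median(q,0).round(4),'zmin/max',np.percentile(q[:,2],[2,50,98]).round(3),'rect c,size,ang',np.round(r[0],1),np.round(r[1],1),round(r[2],1))
    return q
blue=box(185,260,130,230)&(H>95)&(H<130)&(S>90)
q=rep('bin',blue); rep('binfloor',blue&(C[...,2]<.012)); rep('bin rim>45',blue&(C[...,2]>.04))
org=(box(195,250,140,185)&((H<15)|(H>172))&(S>90)&(V>120)).astype(np.uint8)
n,l,st,ce=cv2.connectedComponentsWithStats(org)
for i in range(1,n):
    if st[i,4]>10: 
        w=R@np.array([(ce[i,0]-K[0,2])/K[0,0],-(ce[i,1]-K[1,2])/K[1,1],-1]); print('buf',ce[i].round(1),st[i,4],(o+w*((.020-o[2])/w[2])).round(4), C[l==i].max(0).round(3))
g=box(385,465,145,225)&(H>30)&(H<50)&(S>120)
q=rep('housing',g); q=rep('rim',g&(C[...,2]>.082)); 
print(cv2.minEnclosingCircle((q[:,:2]*1000).astype(np.float32)))
mat=box(280,370,105,230)&(S<60)&(V>70)&(V<170)
rep('mat',mat&(C[...,2]<.012)&(C[...,2]>.002))
pan=box(305,360,130,178)&(V>175)&(S<60); rep('pan',pan)
hd=box(318,342,165,216)&(V<70)&(C[...,2]>.02); q=rep('handle',hd)
m,dv=q.mean(0),np.linalg.svd(q-q.mean(0))[2][0]; print('handle mean,dir',m,dv, np.degrees(np.arctan2(dv[1],dv[0])))
E
python3 m.py
```

```text
bin 4013 med [0.5416 0.2616 0.0045] zmin/max [-0.003  0.005  0.06 ] rect c,size,ang [556.1 263.7] [158.3 244.6] 84.8
binfloor 2893 med [0.5314 0.2612 0.003 ] zmin/max [-0.004  0.003  0.01 ] rect c,size,ang [556.3 266.4] [152.9 244.6] 84.8
bin rim>45 609 med [0.6284 0.2509 0.0509] zmin/max [0.041 0.051 0.064] rect c,size,ang [549.4 255.5] [138.5 223.9] 84.2
buf [217.3 151.8] 42 [0.6332 0.2751 0.02  ] [0.643 0.285 1.339]
buf [236.6 158. ] 45 [0.615  0.2216 0.02  ] [0.626 0.23  0.034]
buf [211.5 169.9] 44 [0.5829 0.291  0.02  ] [0.593 0.302 1.339]
buf [224.9 169.8] 43 [0.5828 0.2539 0.02  ] [0.593 0.263 0.035]
buf [238.5 170.8] 44 [0.5795 0.2163 0.02  ] [0.589 0.225 0.035]
housing 2707 med [ 0.5299 -0.2929  0.0072] zmin/max [-0.002  0.007  0.094] rect c,size,ang [ 529.5 -293.5] [157.8 174.9] 43.4
rim 366 med [ 0.5264 -0.2935  0.0907] zmin/max [0.083 0.091 0.096] rect c,size,ang [ 523.1 -278.3] [143.3 144. ] 44.2
((523.3753051757812, -278.7838134765625), 72.96459197998047)
mat 5151 med [ 0.5614 -0.0116  0.0053] zmin/max [0.002 0.005 0.011] rect c,size,ang [589.2 -21.2] [252.8 351.2] 89.0
pan 1330 med [ 0.6254 -0.0416  0.0083] zmin/max [0.002 0.008 0.045] rect c,size,ang [623.8 -40.8] [114.4  98.2] 85.5
handle 2 med [ 0.4662 -0.0292  0.0914] zmin/max [0.089 0.091 0.094] rect c,size,ang [466.2 -29.2] [7.8 0. ] 91.9
handle mean,dir [ 0.46618079 -0.02916681  0.09142117] [ 0.02651073 -0.79161265 -0.61044786] -88.0819089038493
```

```bash
cat > plan.py <<'E'
# plan.py tool|scoop x y z yaw pitch N  -> constant row repeated N times (m, deg); pitch>0 = lip down
import sys,json; from h import *
from scipy.linalg import logm,expm
from scipy.spatial.transform import Rotation as Ro
def T(p,R): M=np.eye(4);M[:3,:3]=R;M[:3,3]=p;return M
F=np.diag([1.,-1,-1])
def G():
    try: return np.array(json.load(open('G.json')))
    except Exception: return T([-.110,0,.050],F)
def now():
    s=readout.observe(); return T(s['ee_pos'],np.array(s['tool_rot'])),s
if __name__=='__main__':
    k=sys.argv[1]; x,y,z,yaw,pit=map(float,sys.argv[2:7]); N=int(sys.argv[7])
    W=T([x,y,z],Ro.from_euler('ZY',[yaw,pit],degrees=True).as_matrix())
    W=W@(T([0,0,0],F) if k=='tool' else G())
    A,s=now(); D=np.linalg.inv(A)@W
    S=expm(np.real(logm(D))/N); r=Ro.from_matrix(S[:3,:3]).as_rotvec(degrees=True)
    E=A if k=='tool' else A@np.linalg.inv(G()); e=Ro.from_matrix(E[:3,:3]@(F if k=='tool' else np.eye(3))).as_euler('ZYX',degrees=True)
    print('t',round(s['time'],2),'now',E[:3,3].round(4),'ypr',e.round(1),'F',np.round(s['contact_force'],1),'w',round(s['grip_width'],3),'q',np.round(s['joint_positions']))
    print(' row cm',(S[:3,3]*100).round(2).tolist(),'deg',r.round(2).tolist(),'x',N)
E
python3 plan.py tool .49 -.03 .24 -4 0 20
```

```text
t 0.1 now [ 0.2034 -0.5902  0.2411] ypr [19.  -0.   0.1] F [ 0.1 -0.2 -0.5] w 0.997 q [-77.  12.  93.  -0.  75.  -6.]
 row cm [1.82, -2.59, 0.01] deg [-0.01, 0.0, 1.15] x 20
```

```bash
R='x'; for i in 1 2 3 4; do python3 -m inch '[{"translation":[1.82,-2.59,0],"dr":[0,0,1.15],"gripper":8.5},{"translation":[1.82,-2.59,0],"dr":[0,0,1.15],"gripper":8.5},{"translation":[1.82,-2.59,0],"dr":[0,0,1.15],"gripper":8.5},{"translation":[1.82,-2.59,0],"dr":[0,0,1.15],"gripper":8.5},{"translation":[1.82,-2.59,0],"dr":[0,0,1.15],"gripper":8.5}]'; done | tail -3
python3 -m inch '[{"translation":[0,0,0],"dr":[0,0,0],"gripper":8.5},{"translation":[0,0,0],"dr":[0,0,0],"gripper":8.5},{"translation":[0,0,0],"dr":[0,0,0],"gripper":8.5},{"translation":[0,0,0],"dr":[0,0,0],"gripper":8.5},{"translation":[0,0,0],"dr":[0,0,0],"gripper":8.5}]'
python3 - <<'E'
from h import *
p,d,K,R,o,c=shot('wrist','w1'); np.savez('w1.npz',p=p,d=d,K=K,R=R,o=o); print(o,R.round(2).tolist())
E
```

```text
contact_force: [0.0, 0.2, -0.7]
grip_width: 0.998
gripper_force: 0.0
time: 2.18
ee_pos: [0.4886, -0.0315, 0.2421]
tool_rot: [[0.997, -0.071, -0.001], [-0.071, -0.997, -0.0], [-0.0, 0.0, -1.0]]
contact_force: [-0.1, -0.6, 0.3]
grip_width: 0.995
gripper_force: 0.0
[ 0.558993   -0.03559368  0.3740865 ] [[-0.07, 0.96, 0.28], [-1.0, -0.07, -0.02], [0.0, -0.28, 0.96]]
```

View pics/w1.png

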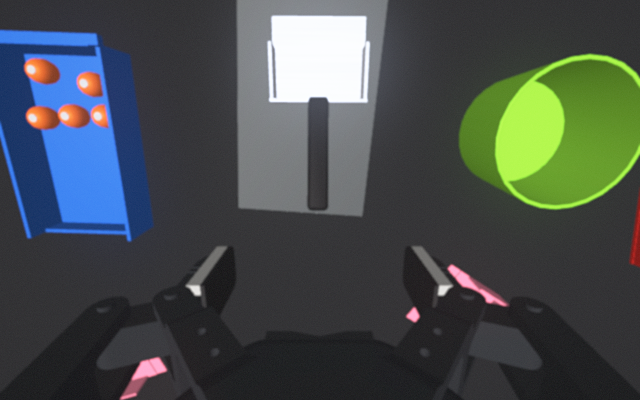

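The wrist view shows the pan lip at row 15 (columns 272–365) and the back wall's top edge at row 101 (269–367). The handle runs from (318,98) to (318,208), almost straight down the image. The bin is at left with five buffers, and the housing is at right.

Run:
```python
from h import *
z=np.load('w1.npz');p,d,K,R,o=[z[k] for k in('p','d','K','R','o')]
C=cloud(d,K,R,o); H,S,V=cv2.split(cv2.cvtColor(p,cv2.COLOR_RGB2HSV)); v,u=np.indices(d.shape)
def ray(u,v,z):
    w=R@np.array([(u-K[0,2])/K[0,0],-(v-K[1,2])/K[1,1],-1]); return (o+w*((z-o[2])/w[2])).round(4)
box=lambda a,b,c,e:(u>=a)&(u<=b)&(v>=c)&(v<=e)
# pan: white region rows per row edges
W=(V>190)&(S<60)&box(255,385,5,110)
for r in (14,15,16,17,18,25,40,60,80,97,99,101,103):
    c=np.where(W[r])[0]; print(r,(c.min(),c.max()) if len(c) else None)
print('lip L,R',ray(272,15.5,.0076),ray(365.5,15.5,.0076))
hd=box(300,336,104,214)&(V<75)&(C[...,2]>.03)
q=C[hd]; print(len(q))
for lo in (.44,.46,.48,.50,.52,.54):
    s=hd&(abs(C[...,0]-lo)<.008); 
    if s.sum(): k=C[s]; print(lo,'n',len(k),'y',k[:,1].min().round(4),k[:,1].max().round(4),'mid',((k[:,1].min()+k[:,1].max())/2).round(4),'ztop',np.median(k[:,2]).round(4))
for r in (120,140,160,180,200):
    c=np.where(hd[r])[0]; print(r,c.min(),c.max())
print('handle end xmin',np.percentile(q[:,0],1))
pf=W&(C[...,2]<.014)&(C[...,2]>.004); k=C[pf]; print('panfloor',k.min(0),k.max(0))
bw=W&(C[...,2]>.042); k=C[bw]; print('backwall',len(k),k.mean(0),k.min(0),k.max(0))
# bin low end wall and side walls tops from top cam
z=np.load('top0.npz');p,d,K2,R2,o2=[z[k] for k in('p','d','K','R','o')]
C2=cloud(d,K2,R2,o2);H,S,V=cv2.split(cv2.cvtColor(p,cv2.COLOR_RGB2HSV))
b=box(185,260,130,230)&(H>95)&(H<130)&(S>90)
f=b&(abs(C2[...,2]-.050)<.006)
for r in range(150,222,8):
    c=np.where(f[r])[0]; l=c[c<222]; rr=c[c>=222]; print(r,[C2[r,t].mean(0).round(4) for t in (l,rr) if len(t)])
f=b&(abs(C2[...,2]-.06)<.004); k=C2[f]; print('+x end',len(k),k.mean(0),k.min(0),k.max(0))
f=b&(abs(C2[...,2]-.03)<.004)&(C2[...,0]<.47); k=C2[f]; print('-x end',len(k),k.mean(0),k.min(0),k.max(0))
```

```text
14 None
15 (np.int64(273), np.int64(329))
16 (np.int64(272), np.int64(365))
17 (np.int64(271), np.int64(366))
18 (np.int64(271), np.int64(366))
25 (np.int64(271), np.int64(365))
40 (np.int64(269), np.int64(365))
60 (np.int64(268), np.int64(368))
80 (np.int64(269), np.int64(367))
97 (np.int64(269), np.int64(367))
99 (np.int64(269), np.int64(367))
101 (np.int64(269), np.int64(367))
103 None
lip L,R [0.6733 0.0092 0.0076] [ 0.6657 -0.096   0.0076]
1659
0.46 n 1 y -0.0354 -0.0354 mid -0.0354 ztop 0.0921
0.48 n 332 y -0.039 -0.0181 mid -0.0285 ztop 0.0899
0.5 n 326 y -0.0404 -0.0194 mid -0.0299 ztop 0.0826
0.52 n 320 y -0.0419 -0.0209 mid -0.0314 ztop 0.0751
0.54 n 292 y -0.0428 -0.0233 mid -0.033 ztop 0.0681
120 325 326
140 309 327
160 308 327
180 308 327
200 308 327
handle end xmin 0.46910481822682515
panfloor [ 0.57440725 -0.09956828  0.00444167] [0.6740256  0.02343    0.01399857]
backwall 349 [ 0.58290193 -0.03643958  0.0671604 ] [ 0.558993   -0.09220251  0.04200043] [0.63832159 0.01734433 0.3740865 ]
150 [array([0.6339, 0.3081, 0.0467]), array([0.6315, 0.1868, 0.049 ])]
158 [array([0.612 , 0.3107, 0.0465]), array([0.6097, 0.187 , 0.0483])]
166 [array([0.5898, 0.3114, 0.0489]), array([0.588 , 0.1897, 0.0482])]
174 [array([0.568 , 0.3138, 0.0493]), array([0.5663, 0.1924, 0.0484])]
182 [array([0.5464, 0.3164, 0.0492]), array([0.5449, 0.1954, 0.0467])]
190 [array([0.525 , 0.3192, 0.048 ]), array([0.5231, 0.1977, 0.0488])]
198 [array([0.5033, 0.3214, 0.0495]), array([0.5016, 0.1993, 0.0478])]
206 [array([0.4818, 0.3228, 0.0487]), array([0.4803, 0.201 , 0.0458])]
214 [array([0.4603, 0.3261, 0.051 ]), array([0.4586, 0.2029, 0.05  ])]
+x end 186 [0.65355227 0.24601148 0.05940097] [0.44404779 0.17606153 0.05601004] [0.66726563 0.3258686  0.06382077]
-x end 72 [0.44105675 0.26772505 0.02956479] [0.43270216 0.202198   0.02604402] [0.46390384 0.32654782 0.03361928]
```

```bash
python3 plan.py tool .5139 -.0315 .056 -4.2 0 10
```

```text
t 2.23 now [ 0.4887 -0.0315  0.2422] ypr [-4.1  0.  -0. ] F [ 0.3 -1.   0.1] w 0.999 q [-12.  -4. 110.  -0.  74.  82.]
 row cm [0.25, -0.02, 1.86] deg [0.0, 0.0, 0.01] x 10
```

```bash
python3 -m inch '[{"translation":[0.5,-0.04,1.9],"dr":[0,0,0],"gripper":8.5},{"translation":[0.5,-0.04,1.9],"dr":[0,0,0],"gripper":8.5},{"translation":[0.5,-0.04,1.9],"dr":[0,0,0],"gripper":8.5},{"translation":[0.5,-0.04,1.9],"dr":[0,0,0],"gripper":8.5},{"translation":[0.5,-0.04,1.9],"dr":[0,0,0],"gripper":8.5}]' >/dev/null
python3 -m inch '[{"translation":[0,0,2.2],"dr":[0,0,0],"gripper":8.5},{"translation":[0,0,2.2],"dr":[0,0,0],"gripper":8.5},{"translation":[0,0,2.2],"dr":[0,0,0],"gripper":8.5},{"translation":[0,0,1.5],"dr":[0,0,0],"gripper":8.5},{"translation":[0,0,1.0],"dr":[0,0,0],"gripper":8.5}]'
python3 plan.py tool .5139 -.0315 .056 -4.2 0 1
python3 -m inch '[{"translation":[0,0,0],"dr":[0,0,0],"gripper":2.0},{"translation":[0,0,0],"dr":[0,0,0],"gripper":1.5},{"translation":[0,0,0],"dr":[0,0,0],"gripper":1},{"translation":[0,0,0],"dr":[0,0,0],"gripper":1},{"translation":[0,0,0],"dr":[0,0,0],"gripper":1}]'
python3 -m inch '[{"translation":[0,0,0],"dr":[0,0,0],"gripper":1},{"translation":[0,0,0],"dr":[0,0,0],"gripper":1},{"translation":[0,0,0],"dr":[0,0,0],"gripper":1},{"translation":[0,0,0],"dr":[0,0,0],"gripper":1},{"translation":[0,0,0],"dr":[0,0,0],"gripper":1}]'
```

```text
time: 3.07
ee_pos: [0.5126, -0.0309, 0.0543]
tool_rot: [[0.997, -0.071, -0.003], [-0.071, -0.997, 0.001], [-0.003, -0.0, -1.0]]
contact_force: [-0.8, -0.5, -0.3]
grip_width: 0.994
gripper_force: 0.0
t 3.07 now [ 0.5126 -0.0309  0.0543] ypr [-4.1  0.2  0. ] F [-0.8 -0.5 -0.3] w 0.994 q [-11.  13. 114.  -0.  53.  83.]
 row cm [0.13, 0.05, -0.17] deg [-0.02, 0.18, 0.13] x 1
time: 3.48
ee_pos: [0.5155, -0.0306, 0.0577]
tool_rot: [[0.998, -0.07, 0.003], [-0.07, -0.998, -0.001], [0.003, 0.0, -1.0]]
contact_force: [0.0, 0.1, 0.1]
grip_width: 0.293
gripper_force: 0.0
time: 3.9
ee_pos: [0.5154, -0.0307, 0.0576]
tool_rot: [[0.998, -0.069, 0.002], [-0.069, -0.998, -0.001], [0.002, 0.001, -1.0]]
contact_force: [-1.4, 0.5, 6.5]
grip_width: 0.247
gripper_force: 59.8
```

```bash
python3 - <<'E'
from plan import *
A,s=now(); Ws=T([.6236,-.0400,.006],Ro.from_euler('Z',-4.2,degrees=True).as_matrix()); g=np.linalg.inv(Ws)@A; print(g.round(4)); json.dump(g.tolist(),open('G.json','w'))
E
python3 -m inch '[{"translation":[0,0,-0.5],"dr":[0,0,0],"gripper":1},{"translation":[0,0,-1.5],"dr":[0,0,0],"gripper":1},{"translation":[0,0,-2.5],"dr":[0,0,0],"gripper":1},{"translation":[0,0,-2.5],"dr":[0,0,0],"gripper":1},{"translation":[0,0,-2.5],"dr":[0,0,0],"gripper":1}]' >/dev/null
python3 -m inch '[{"translation":[0,0,-2],"dr":[0,0,0],"gripper":1},{"translation":[0,0,-1],"dr":[0,0,0],"gripper":1},{"translation":[0,0,0],"dr":[0,0,0],"gripper":1},{"translation":[0,0,0],"dr":[0,0,0],"gripper":1},{"translation":[0,0,0],"dr":[0,0,0],"gripper":1}]'
python3 plan.py scoop .5168 .2601 .13 -5.8 0 15
python3 - <<'E'
from h import *
p,d,K,R,o,c=shot('wrist','w2'); np.savez('w2.npz',p=p,d=d,K=K,R=R,o=o)
E
```

```text
[[ 1.000e+00  4.100e-03  2.200e-03 -1.086e-01]
 [ 4.100e-03 -1.000e+00 -6.000e-04  1.400e-03]
 [ 2.200e-03  6.000e-04 -1.000e+00  5.160e-02]
 [ 0.000e+00  0.000e+00  0.000e+00  1.000e+00]]
time: 4.73
ee_pos: [0.5127, -0.03, 0.1792]
tool_rot: [[0.998, -0.07, -0.004], [-0.07, -0.998, 0.001], [-0.004, -0.001, -1.0]]
contact_force: [-0.2, 0.4, -1.8]
grip_width: 0.247
gripper_force: 59.1
t 4.73 now [ 0.6206 -0.0393  0.127 ] ypr [-4.2  0.4  0.1] F [-0.2  0.4 -1.8] w 0.247 q [-11.   3. 110.   0.  67.  83.]
 row cm [-0.86, -1.95, -0.01] deg [-0.0, 0.02, 0.11] x 15
```

View pics/w2.png

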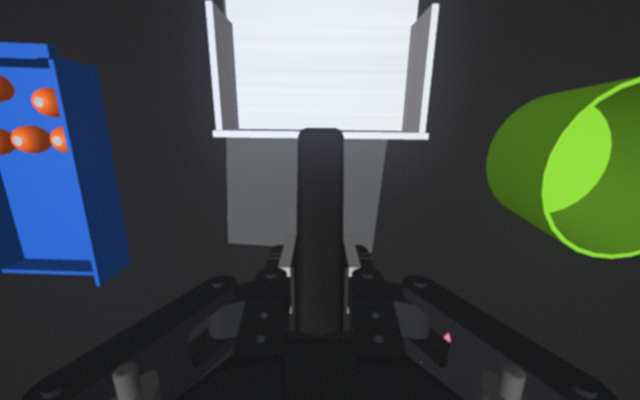

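The scoop hangs straight in the jaws: back wall at row 133 (columns 213–428), pan ahead of it. I'll measure its true pitch from the depth of the pan floor.

Run:
```python
from plan import *
z=np.load('w2.npz');d,K,R,o=[z[k] for k in('d','K','R','o')]
C=cloud(d,K,R,o)[5:110,245:400].reshape(-1,3); C=C[abs(C[:,2]-np.median(C[:,2]))<.02]
A,_=now(); S=A@np.linalg.inv(G()); L=(C-S[:3,3])@S[:3,:3]
a=np.c_[L[:,:2],np.ones(len(L))]; f=np.linalg.lstsq(a,L[:,2],rcond=None)[0]; print(len(L),'plane in scoop frame z=ax+by+c',f.round(4), L.min(0).round(3),L.max(0).round(3))
b=cloud(d,K,R,o)[130:136,225:300].reshape(-1,3); print('back wall top',((b-S[:3,3])@S[:3,:3]).mean(0))
```

```text
16198 plane in scoop frame z=ax+by+c [-0.0021  0.0004  0.0033] [-0.033 -0.046  0.   ] [0.023 0.047 0.006]
back wall top [-0.04506738  0.03089005  0.03800351]
```

```bash
for i in 1 2 3; do python3 -m inch '[{"translation":[-0.86,-1.95,0],"dr":[0,0,0.11],"gripper":1},{"translation":[-0.86,-1.95,0],"dr":[0,0,0.11],"gripper":1},{"translation":[-0.86,-1.95,0],"dr":[0,0,0.11],"gripper":1},{"translation":[-0.86,-1.95,0],"dr":[0,0,0.11],"gripper":1},{"translation":[-0.86,-1.95,0],"dr":[0,0,0.11],"gripper":1}]'; done | tail -3; python3 -m inch '[{"translation":[0,0,0],"dr":[0,0,0],"gripper":1},{"translation":[0,0,0],"dr":[0,0,0],"gripper":1},{"translation":[0,0,0],"dr":[0,0,0],"gripper":1},{"translation":[0,0,0],"dr":[0,0,0],"gripper":1},{"translation":[0,0,0],"dr":[0,0,0],"gripper":1}]' >/dev/null; python3 plan.py scoop .5168 .2601 .004 -5.8 0 10
python3 - <<'E'
from h import *
p,d,K,R,o,c=shot('wrist','w3'); np.savez('w3.npz',p=p,d=d,K=K,R=R,o=o)
E
```

```text
contact_force: [-0.0, -0.0, -2.7]
grip_width: 0.242
gripper_force: 59.1
t 6.45 now [0.5178 0.2583 0.1289] ypr [-5.9  0.2 -0. ] F [ 0.7  0.4 -2.2] w 0.25 q [ 25.  -0. 113.  -0.  67. 121.]
 row cm [-0.01, -0.01, 1.25] deg [0.0, 0.02, -0.01] x 10
```

View pics/w3.png

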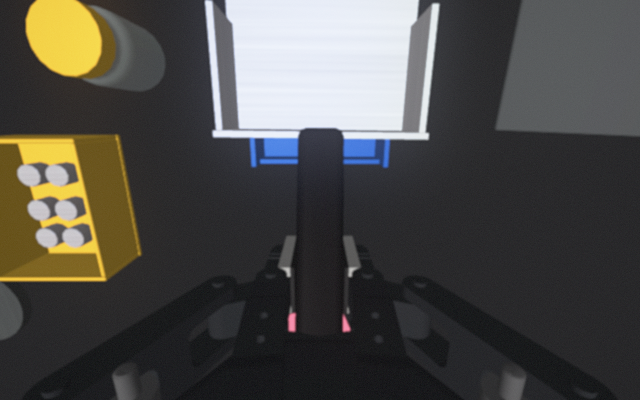

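The low end wall of the bin shows at rows 138–163 and columns 250–389. It is centred under the scoop (pan columns 213–428), so alignment is good and I can lower.

```bash
python3 - <<'E'
from plan import *
z=np.load('w3.npz');d,K,R,o=[z[k] for k in('d','K','R','o')]
C=cloud(d,K,R,o); b=C[158:165,260:380].reshape(-1,3); b=b[(b[:,2]>.024)&(b[:,2]<.036)]; print('low wall top',len(b),b.mean(0).round(4))
E
python3 -m inch '[{"translation":[0,-0.05,2],"dr":[0,0,0],"gripper":1},{"translation":[0,-0.05,2],"dr":[0,0,0],"gripper":1},{"translation":[0,-0.05,2],"dr":[0,0,0],"gripper":1},{"translation":[0,0,2],"dr":[0,0,0],"gripper":1},{"translation":[0,0,1],"dr":[0,0,0],"gripper":1}]' >/dev/null
python3 -m inch '[{"translation":[0,0,0.5],"dr":[0,0,0],"gripper":1},{"translation":[0,0,0.5],"dr":[0,0,0],"gripper":1},{"translation":[0,0,0],"dr":[0,0,0],"gripper":1},{"translation":[0,0,0],"dr":[0,0,0],"gripper":1},{"translation":[0,0,0],"dr":[0,0,0],"gripper":1}]' 
python3 plan.py scoop .5168 .2601 .004 -5.8 0 5
```

```text
low wall top 371 [0.4391 0.2682 0.0297]
time: 7.33
ee_pos: [0.4112, 0.2738, 0.0825]
tool_rot: [[0.995, -0.098, 0.002], [-0.098, -0.995, 0.001], [0.002, -0.001, -1.0]]
contact_force: [0.5, -0.5, -2.1]
grip_width: 0.248
gripper_force: 59.2
t 7.33 now [0.5191 0.2614 0.0309] ypr [-5.9  0.   0.1] F [ 0.5 -0.5 -2.1] w 0.248 q [ 26.   8. 117.  -0.  55. 121.]
 row cm [-0.05, 0.03, 0.54] deg [-0.02, 0.0, -0.01] x 5
```

```bash
python3 -m inch '[{"translation":[-0.06,0,0.6],"dr":[0,0,0],"gripper":1},{"translation":[-0.06,0,0.6],"dr":[0,0,0],"gripper":1},{"translation":[-0.06,0,0.6],"dr":[0,0,0],"gripper":1},{"translation":[-0.06,0,0.5],"dr":[0,0,0],"gripper":1},{"translation":[-0.06,0,0.3],"dr":[0,0,0],"gripper":1}]' >/dev/null
python3 -m inch '[{"translation":[0,0,0],"dr":[0,0,0],"gripper":1},{"translation":[0,0,0],"dr":[0,0,0],"gripper":1},{"translation":[0,0,0],"dr":[0,0,0],"gripper":1},{"translation":[0,0,0],"dr":[0,0,0],"gripper":1},{"translation":[0,0,0],"dr":[0,0,0],"gripper":1}]' 
python3 plan.py scoop .5998 .2531 .004 -5.8 0 20
```

```text
time: 8.17
ee_pos: [0.4071, 0.2736, 0.0552]
tool_rot: [[0.995, -0.098, -0.0], [-0.098, -0.995, 0.0], [-0.0, -0.0, -1.0]]
contact_force: [-0.8, 0.9, -1.2]
grip_width: 0.247
gripper_force: 59.3
t 8.17 now [0.5149 0.2612 0.0033] ypr [-5.9  0.1  0. ] F [-0.8  0.9 -1.2] w 0.247 q [ 26.  11. 117.   0.  52. 121.]
 row cm [0.43, -0.0, -0.0] deg [-0.0, 0.01, -0.0] x 20
```

```bash
for i in 1 2 3 4; do python3 -m inch '[{"translation":[0.4,0,0],"dr":[0,0,0],"gripper":1},{"translation":[0.4,0,0],"dr":[0,0,0],"gripper":1},{"translation":[0.4,0,0],"dr":[0,0,0],"gripper":1},{"translation":[0.4,0,0],"dr":[0,0,0],"gripper":1},{"translation":[0.4,0,0],"dr":[0,0,0],"gripper":1}]' | grep -E "contact|ee_pos"; done
python3 plan.py scoop .6004 .2531 .004 -5.8 0 1
python3 - <<'E'
from h import *
p,d,K,R,o,c=shot('wrist','w4'); np.savez('w4.npz',p=p,d=d,K=K,R=R,o=o)
q,*_=shot('top'); a=cv2.resize(q[120:240,180:270],None,fx=4,fy=4,interpolation=cv2.INTER_CUBIC)
im=np.zeros((480+10,640+360,3),np.uint8); im[:400,:640]=p; im[:480,640:]=a; im=cv2.resize(im,(800,392)); cv2.imwrite('pics/c4.png',im[:,:,::-1])
E
```

```text
ee_pos: [0.4275, 0.2715, 0.0552]
contact_force: [-1.4, -0.3, -0.0]
ee_pos: [0.4474, 0.2696, 0.0552]
contact_force: [-1.2, -0.0, -0.7]
ee_pos: [0.4674, 0.2676, 0.0552]
contact_force: [-0.3, 0.5, -1.2]
ee_pos: [0.4871, 0.2657, 0.0553]
contact_force: [-2.4, -0.2, 0.8]
t 9.83 now [0.5949 0.2532 0.0034] ypr [-5.9  0.1  0. ] F [-2.4 -0.2  0.8] w 0.247 q [ 21.  18. 109.  -0.  54. 117.]
 row cm [0.53, -0.03, -0.03] deg [-0.03, 0.13, -0.06] x 1
```

View pics/c4.png

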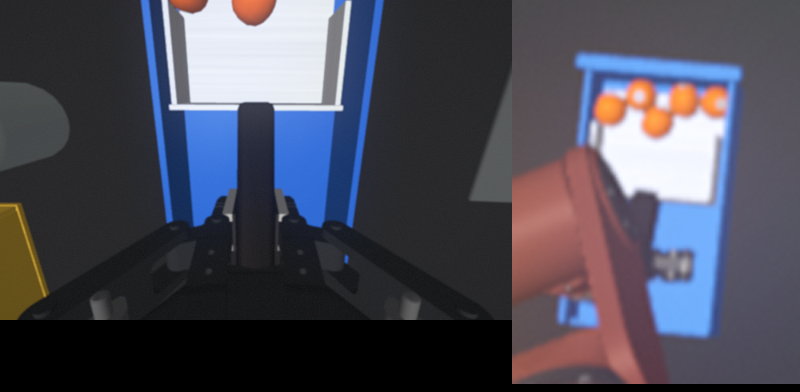

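The wrist view shows two buffers well on the pan. The top crop shows all five over the pan or lip, in a row by the end wall. I'll measure their positions in the scoop frame.

```bash
cat > balls.py <<'E'
from plan import *
def balls(zc):
    p,d,K,R,o,c=shot('top'); H,S,V=cv2.split(cv2.cvtColor(p,cv2.COLOR_RGB2HSV))
    m=(((H<14)|(H>174))&(S>130)&(V>140)).astype(np.uint8); m[:,:190]=0;m[:,470:]=0;m[:130]=0;m[250:]=0
    ct,_=cv2.findContours(cv2.resize(m,None,fx=4,fy=4),cv2.RETR_EXTERNAL,cv2.CHAIN_APPROX_NONE)
    A,_=now(); E=A@np.linalg.inv(G())
    for q in ct:
        if cv2.contourArea(q)<150: continue
        (a,b),r=cv2.minEnclosingCircle(q); a,b=a/4,b/4
        w=R@np.array([(a-K[0,2])/K[0,0],-(b-K[1,2])/K[1,1],-1]); P=o+w*((zc-o[2])/w[2])
        print('px',round(a,1),round(b,1),'r',round(r/4,1),'world',P.round(3),'scoop',((P-E[:3,3])@E[:3,:3]).round(3))
balls(float(sys.argv[1]))
E
python3 balls.py .021
```

```text
px 242.1 153.1 r 3.6 world [0.628 0.206 0.021] scoop [ 0.037 -0.043  0.018]
px 212.4 154.4 r 6.7 world [0.626 0.289 0.021] scoop [0.027 0.038 0.017]
px 228.9 153.9 r 9.7 world [0.627 0.243 0.021] scoop [ 0.032 -0.007  0.017]
px 220.9 150.9 r 6.1 world [0.635 0.265 0.021] scoop [0.038 0.016 0.017]
```

```bash
python3 -m inch '[{"translation":[0.15,0,0],"dr":[0,0,0],"gripper":1},{"translation":[0.15,0,0],"dr":[0,0,0],"gripper":1},{"translation":[0,0,0],"dr":[0,1,0],"gripper":1},{"translation":[-0.05,0,0],"dr":[0,1,0],"gripper":1},{"translation":[-0.05,0,0],"dr":[0,1,0],"gripper":1}]' | grep contact
for i in 1 2 3; do python3 -m inch '[{"translation":[-0.07,0,-0.05],"dr":[0,1.2,0],"gripper":1},{"translation":[-0.07,0,-0.05],"dr":[0,1.2,0],"gripper":1},{"translation":[-0.07,0,-0.05],"dr":[0,1.2,0],"gripper":1},{"translation":[-0.07,0,-0.05],"dr":[0,1.2,0],"gripper":1},{"translation":[-0.07,0,-0.05],"dr":[0,1.2,0],"gripper":1}]' | grep contact; done
python3 plan.py scoop .6004 .2531 .14 -5.8 -20 10
python3 balls.py .07
python3 - <<'E'
from h import *
p,d,K,R,o,c=shot('wrist','w5'); np.savez('w5.npz',p=p,d=d,K=K,R=R,o=o)
q,*_=shot('top'); a=cv2.resize(q[120:240,180:270],None,fx=4,fy=4,interpolation=cv2.INTER_CUBIC)
im=np.zeros((480+10,640+360,3),np.uint8); im[:400,:640]=p; im[:480,640:]=a; im=cv2.resize(im,(800,392)); cv2.imwrite('pics/c5.png',im[:,:,::-1])
E
```

```text
contact_force: [-0.1, 0.3, -3.4]
contact_force: [-0.5, -0.2, -3.3]
contact_force: [1.2, 0.1, -2.8]
contact_force: [0.6, 0.8, -2.2]
t 11.65 now [0.5962 0.2533 0.0514] ypr [ -5.9 -21.    0.2] F [ 0.6  0.8 -2.2] w 0.252 q [ 28.   9. 121. -21.  34. 140.]
 row cm [0.36, -0.0, -0.83] deg [-0.01, -0.1, -0.01] x 10
px 234.2 176.9 r 4.5 world [0.556 0.219 0.07 ] scoop [-0.026 -0.038  0.031]
px 217.4 163.4 r 4.5 world [0.593 0.264 0.07 ] scoop [0.004 0.01  0.019]
px 250.5 154.9 r 5.3 world [0.614 0.175 0.07 ] scoop [ 0.032 -0.075  0.008]
px 204.5 153.6 r 5.4 world [0.62  0.298 0.07 ] scoop [0.025 0.047 0.011]
px 228.9 151.1 r 4.9 world [0.625 0.233 0.07 ] scoop [ 0.037 -0.017  0.007]
```

View pics/c5.png

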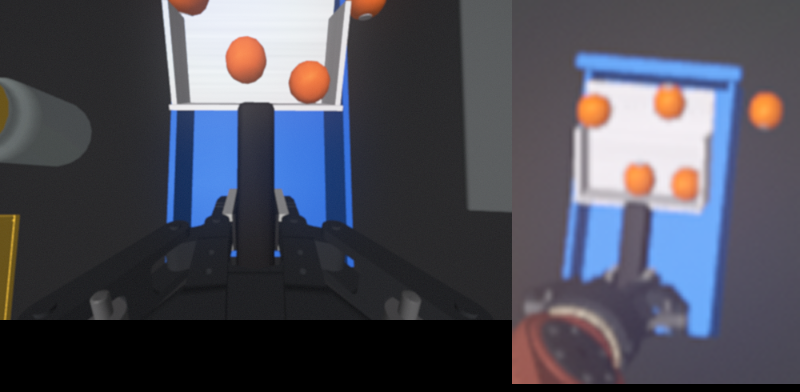

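One buffer got pinched at the right side wall and hopped out of the bin; it is now right of the bin at about px (255,155). Two are at the back of the pan, one is mid-lip, and one sits at the left wall tip. I'll hold still and measure again.

```bash
for i in 1 2; do python3 -m inch '[{"translation":[0,0,0],"dr":[0,0,0],"gripper":1},{"translation":[0,0,0],"dr":[0,0,0],"gripper":1},{"translation":[0,0,0],"dr":[0,0,0],"gripper":1},{"translation":[0,0,0],"dr":[0,0,0],"gripper":1},{"translation":[0,0,0],"dr":[0,0,0],"gripper":1}]'|grep time; python3 balls.py .07; done
```

```text
time: 12.22
px 234.2 176.9 r 4.5 world [0.556 0.219 0.07 ] scoop [-0.027 -0.038  0.031]
px 220.6 175.5 r 4.7 world [0.56  0.255 0.07 ] scoop [-0.027 -0.002  0.031]
px 209.4 174.9 r 4.7 world [0.562 0.285 0.07 ] scoop [-0.028  0.028  0.031]
px 228.9 151.1 r 4.9 world [0.625 0.233 0.07 ] scoop [ 0.035 -0.017  0.007]
px 283.0 149.2 r 5.8 world [0.628 0.089 0.07 ] scoop [ 0.052 -0.16   0.001]
time: 12.68
px 234.2 176.9 r 4.5 world [0.556 0.219 0.07 ] scoop [-0.027 -0.038  0.031]
px 220.6 175.4 r 4.7 world [0.561 0.255 0.07 ] scoop [-0.027 -0.002  0.03 ]
px 210.3 175.0 r 4.5 world [0.562 0.282 0.07 ] scoop [-0.028  0.026  0.031]
px 228.9 151.4 r 5.1 world [0.625 0.233 0.07 ] scoop [ 0.035 -0.017  0.007]
px 293.4 148.6 r 6.0 world [0.629 0.061 0.07 ] scoop [ 0.056 -0.187 -0.001]
```

```bash
for i in 1 2; do python3 -m inch '[{"translation":[0.36,0,-0.85],"dr":[0,0,0],"gripper":1},{"translation":[0.36,0,-0.85],"dr":[0,0,0],"gripper":1},{"translation":[0.36,0,-0.85],"dr":[0,0,0],"gripper":1},{"translation":[0.36,0,-0.85],"dr":[0,0,0],"gripper":1},{"translation":[0.36,0,-0.85],"dr":[0,0,0],"gripper":1}]'|grep -E "time|contact"; done
python3 balls.py .16
python3 plan.py scoop .6004 .2531 .14 -5.8 -20 1
python3 - <<'E'
from h import *
from plan import now,G
p,d,K,R,o,c=shot('top'); C=cloud(d,K,R,o); H,S,V=cv2.split(cv2.cvtColor(p,cv2.COLOR_RGB2HSV))
m=(((H<14)|(H>174))&(S>130)&(V>140)).astype(np.uint8); m[:,:190]=0;m[:,380:]=0;m[:130]=0;m[250:]=0
n,l,st,ce=cv2.connectedComponentsWithStats(m)
for i in range(1,n):
    if st[i,4]>10: print(ce[i].round(1),st[i,4],np.median(C[l==i],0).round(3))
E
```

```text
time: 13.15
contact_force: [0.3, 0.5, -3.5]
time: 13.57
contact_force: [-0.5, 0.5, -3.0]
px 227.4 170.9 r 5.0 world [0.559 0.219 0.16 ] scoop [-0.03  -0.039  0.026]
px 207.4 168.9 r 10.5 world [0.565 0.268 0.16 ] scoop [-0.03   0.011  0.025]
px 292.8 148.6 r 5.8 world [0.612 0.057 0.16 ] scoop [ 0.034 -0.194  0.002]
px 221.4 142.9 r 5.8 world [0.63  0.234 0.16 ] scoop [ 0.033 -0.017  0.001]
t 13.62 now [0.6009 0.2536 0.147 ] ypr [ -5.9 -21.1   0.3] F [ 1.1  1.3 -2.2] w 0.249 q [ 28.   0. 118. -16.  45. 133.]
 row cm [-0.2, 0.06, 0.44] deg [-0.21, -1.08, -0.11] x 1
[221.1 142.4] 56 [0.624 0.228 0.185]
[292.  148.6] 59 [0.637 0.066 0.02 ]
[206.7 168.1] 119 [0.566 0.267 0.163]
[226.  169.8] 59 [0.561 0.221 0.164]
```

Four buffers are on the scoop: three at the back and one standing near the lip. The fifth rests on the bench at the mat's left edge, at about (0.637, 0.066). I'll pour the four first, tilting back further on the way.

```bash
python3 plan.py scoop .56 .15 .17 -8 -29 15
```

```text
t 13.67 now [0.601  0.2537 0.1464] ypr [ -5.9 -21.1   0.3] F [ 1.1  0.6 -1.6] w 0.25 q [ 28.   0. 118. -16.  45. 133.]
 row cm [-0.15, 0.69, -0.12] deg [-0.08, 0.53, 0.12] x 15
```

```bash
python3 -m inch '[{"translation":[-0.1,0.2,-0.1],"dr":[-0.08,0.53,0.12],"gripper":1},{"translation":[-0.15,0.5,-0.12],"dr":[-0.08,0.53,0.12],"gripper":1},{"translation":[-0.15,0.7,-0.12],"dr":[-0.08,0.53,0.12],"gripper":1},{"translation":[-0.15,0.7,-0.12],"dr":[-0.08,0.53,0.12],"gripper":1},{"translation":[-0.15,0.7,-0.12],"dr":[-0.08,0.53,0.12],"gripper":1}]' >/dev/null
for i in 1 2; do python3 -m inch '[{"translation":[-0.15,0.7,-0.12],"dr":[-0.08,0.6,0.12],"gripper":1},{"translation":[-0.15,0.7,-0.12],"dr":[-0.08,0.6,0.12],"gripper":1},{"translation":[-0.15,0.7,-0.12],"dr":[-0.08,0.6,0.12],"gripper":1},{"translation":[-0.15,0.7,-0.12],"dr":[-0.08,0.6,0.12],"gripper":1},{"translation":[-0.15,0.7,-0.12],"dr":[-0.08,0.6,0.12],"gripper":1}]'|grep time; done
python3 balls.py .19
python3 plan.py scoop .455 -.247 .17 -25 -25 25
```

```text
time: 14.5
time: 14.92
px 265.4 185.9 r 5.3 world [0.518 0.121 0.19 ] scoop [-0.021 -0.037  0.037]
px 250.9 183.5 r 5.0 world [0.524 0.156 0.19 ] scoop [-0.019 -0.001  0.037]
px 239.4 182.4 r 4.9 world [0.527 0.184 0.19 ] scoop [-0.02   0.026  0.037]
px 259.0 158.7 r 5.3 world [0.583 0.136 0.19 ] scoop [ 0.034 -0.013  0.006]
px 292.7 148.6 r 5.8 world [0.607 0.055 0.19 ] scoop [ 0.064 -0.09  -0.011]
t 14.97 now [0.5587 0.1525 0.1678] ypr [ -7.9 -29.5  -0.3] F [-0.8 -0.6 -4.3] w 0.248 q [ 22. -15. 133. -24.  38. 135.]
 row cm [0.06, 1.51, -0.02] deg [-0.3, -0.18, 0.61] x 25
```

```bash
python3 -m inch '[{"translation":[0.06,0.9,-0.02],"dr":[-0.3,-0.18,0.61],"gripper":1},{"translation":[0.06,1.1,-0.02],"dr":[-0.3,-0.18,0.61],"gripper":1},{"translation":[0.06,1.3,-0.02],"dr":[-0.3,-0.18,0.61],"gripper":1},{"translation":[0.06,1.5,-0.02],"dr":[-0.3,-0.18,0.61],"gripper":1},{"translation":[0.06,1.5,-0.02],"dr":[-0.3,-0.18,0.61],"gripper":1}]' >/dev/null
for i in 1 2 3; do python3 -m inch '[{"translation":[0.06,1.5,-0.02],"dr":[-0.3,-0.18,0.61],"gripper":1},{"translation":[0.06,1.5,-0.02],"dr":[-0.3,-0.18,0.61],"gripper":1},{"translation":[0.06,1.5,-0.02],"dr":[-0.3,-0.18,0.61],"gripper":1},{"translation":[0.06,1.5,-0.02],"dr":[-0.3,-0.18,0.61],"gripper":1},{"translation":[0.06,1.5,-0.02],"dr":[-0.3,-0.18,0.61],"gripper":1}]'|grep time; done
python3 -m inch '[{"translation":[0.06,1.4,-0.02],"dr":[-0.3,-0.18,0.61],"gripper":1},{"translation":[0.06,1.2,-0.02],"dr":[-0.3,-0.18,0.61],"gripper":1},{"translation":[0.06,1,-0.02],"dr":[-0.3,-0.18,0.61],"gripper":1},{"translation":[0.06,0.8,-0.02],"dr":[-0.3,-0.18,0.61],"gripper":1},{"translation":[0.06,0.5,-0.02],"dr":[-0.3,-0.18,0.61],"gripper":1}]' >/dev/null
python3 balls.py .19
python3 plan.py scoop .455 -.247 .17 -25 -20 5
```

```text
time: 15.8
time: 16.22
time: 16.63
px 411.2 224.4 r 5.6 world [ 0.421 -0.223  0.19 ] scoop [-0.026 -0.034  0.033]
px 409.4 218.9 r 4.4 world [ 0.434 -0.219  0.19 ] scoop [-0.017 -0.025  0.029]
px 402.4 213.4 r 4.0 world [ 0.447 -0.203  0.19 ] scoop [-0.012 -0.005  0.026]
px 390.9 213.4 r 10.2 world [ 0.448 -0.176  0.19 ] scoop [-0.022  0.02   0.031]
px 292.7 148.6 r 5.8 world [0.607 0.055 0.19 ] scoop [0.019 0.297 0.011]
t 17.1 now [ 0.4696 -0.2081  0.1713] ypr [-25.2 -25.1   0.1] F [ 0.1 -0.5 -1.4] w 0.25 q [-38. -33. 142.   7.  47.  73.]
 row cm [0.14, 0.83, -0.14] deg [-0.01, -1.01, -0.03] x 5
```

```bash
python3 -m inch '[{"translation":[0.14,0.7,-0.14],"dr":[0,-1,0],"gripper":1},{"translation":[0.14,0.8,-0.14],"dr":[0,-1,0],"gripper":1},{"translation":[0.14,0.9,-0.14],"dr":[0,-1,0],"gripper":1},{"translation":[0.14,0.8,-0.14],"dr":[0,-1,0],"gripper":1},{"translation":[0.14,0.7,-0.14],"dr":[0,-1,0],"gripper":1}]' >/dev/null
python3 plan.py scoop .458 -.2485 .135 -25 -8 10;  python3 balls.py .18
```

```text
t 17.52 now [ 0.4566 -0.244   0.1698] ypr [-25.  -20.    0.1] F [ 1.   0.4 -2.7] w 0.25 q [-44. -29. 137.   8.  53.  67.]
 row cm [0.05, 0.03, 0.12] deg [-0.01, -1.2, -0.0] x 10
px 424.9 223.9 r 3.9 world [ 0.422 -0.257  0.18 ] scoop [-0.022 -0.025  0.018]
px 414.9 219.9 r 6.4 world [ 0.432 -0.234  0.18 ] scoop [-0.023  0.     0.018]
px 403.6 221.6 r 9.0 world [ 0.428 -0.207  0.18 ] scoop [-0.037  0.023  0.023]
px 292.7 148.6 r 5.8 world [0.608 0.056 0.18 ] scoop [0.012 0.337 0.005]
```

```bash
for i in 1 2; do python3 -m inch '[{"translation":[0.05,0.03,0.12],"dr":[0,-1.2,0],"gripper":1},{"translation":[0.05,0.03,0.12],"dr":[0,-1.2,0],"gripper":1},{"translation":[0.05,0.03,0.12],"dr":[0,-1.2,0],"gripper":1},{"translation":[0.05,0.03,0.12],"dr":[0,-1.2,0],"gripper":1},{"translation":[0.05,0.03,0.12],"dr":[0,-1.2,0],"gripper":1}]' >/dev/null; done
python3 plan.py scoop .4666 -.2523 .134 -25 35 20
```

```text
t 18.4 now [ 0.458  -0.247   0.1341] ypr [-25.   -7.9   0.1] F [ 0.4  0.  -2.6] w 0.244 q [-41. -17. 129.   3.  60.  73.]
 row cm [0.25, 0.01, -0.41] deg [0.0, -2.15, 0.0] x 20
```

```bash
for i in 1 2 3 4; do python3 -m inch '[{"translation":[0.25,0.01,-0.41],"dr":[0,-2.15,0],"gripper":1},{"translation":[0.25,0.01,-0.41],"dr":[0,-2.15,0],"gripper":1},{"translation":[0.25,0.01,-0.41],"dr":[0,-2.15,0],"gripper":1},{"translation":[0.25,0.01,-0.41],"dr":[0,-2.15,0],"gripper":1},{"translation":[0.25,0.01,-0.41],"dr":[0,-2.15,0],"gripper":1}]' >/dev/null; done
python3 -m inch '[{"translation":[0,0,0],"dr":[0,0,0],"gripper":1},{"translation":[0,0,0],"dr":[0,0,0],"gripper":1},{"translation":[0,0,0],"dr":[0,0,0],"gripper":1},{"translation":[0,0,0],"dr":[0,0,0],"gripper":1},{"translation":[0,0,0],"dr":[0,0,0],"gripper":1}]' |grep contact
python3 plan.py scoop .4666 -.2523 .134 -25 35 1
python3 - <<'E'
from h import *
p,d,K,R,o,c=shot('top'); w,*_=shot('wrist'); a=cv2.resize(p[120:260,270:490],(640,407)); 
im=np.hstack([cv2.resize(a,(450,286)),cv2.resize(w,(350,286))]); cv2.imwrite('pics/c6.png',im[:,:,::-1])
E
```

```text
contact_force: [-0.6, -0.5, -1.8]
t 20.48 now [ 0.4655 -0.2527  0.1339] ypr [-25.   34.9  -0.1] F [-0.6 -0.5 -1.8] w 0.25 q [-34.  17.  93.  -5. 104.  81.]
 row cm [0.07, -0.07, -0.07] deg [0.06, -0.09, -0.02] x 1
```

View pics/c6.png

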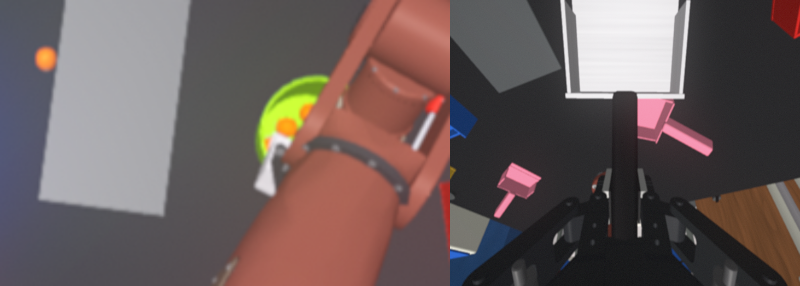

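The pan is empty and orange shows inside the housing. The fifth buffer is at the mat's left edge. I'll back the scoop away from the housing, then measure the ball, mat edge, stem and cone.

```bash
python3 plan.py scoop .46 -.16 .15 -10 0 20
for i in 1 2; do python3 -m inch '[{"translation":[0,0,-0.8],"dr":[0,1.7,0],"gripper":1},{"translation":[0,0,-0.8],"dr":[0,1.7,0],"gripper":1},{"translation":[0,0,-0.5],"dr":[0,1.7,0],"gripper":1},{"translation":[0,0,-0.2],"dr":[0,1.7,0],"gripper":1},{"translation":[0,0,0],"dr":[0,1.7,0],"gripper":1}]' >/dev/null; done
cat > g2.py <<'E'
from h import *
p,d,K,R,o,c=shot('top'); np.savez('t2.npz',p=p,d=d); C=cloud(d,K,R,o); H,S,V=cv2.split(cv2.cvtColor(p,cv2.COLOR_RGB2HSV))
def ray(u,v,z):
    w=R@np.array([(u-K[0,2])/K[0,0],-(v-K[1,2])/K[1,1],-1]); return (o+w*((z-o[2])/w[2])).round(4)
def blob(m,b,n,zc):
    a=np.zeros_like(m); a[b[2]:b[3],b[0]:b[1]]=m[b[2]:b[3],b[0]:b[1]]
    nn,l,st,ce=cv2.connectedComponentsWithStats(a.astype(np.uint8))
    for i in range(1,nn):
        if st[i,4]>12: print(n,ce[i].round(1),st[i,4],ray(*ce[i],zc),'ztop',np.percentile(C[l==i][:,2],90).round(3))
org=((H<14)|(H>174))&(S>130)&(V>140)
blob(org,(180,380,120,260),'ball',.016); blob(org,(395,455,150,220),'inhousing',.02)
blob((H>30)&(H<50)&(S>120),(245,285,85,122),'cone',.01)
z=np.load('top0.npz'); d0=z['d']; C0=cloud(d0,z['K'],z['R'],z['o'])
for n,b in (('stem',(330,370,80,115)),('cone',(245,285,85,122))):
    q=C0[b[2]:b[3],b[0]:b[1]].reshape(-1,3); q=q[(q[:,2]>.03)&(q[:,2]<.11)]; print(n,q.mean(0).round(3),q.min(0).round(3),q.max(0).round(3))
m=((S<60)&(V>70)&(V<170))
for r in range(120,220,15):
    c=np.where(m[r,285:330])[0]; print('matL',r,ray(c.min()+285,r,.006),end=' ')
E
python3 g2.py; python3 plan.py scoop .46 -.16 .15 -10 0 20
```

```text
t 20.58 now [ 0.4655 -0.2527  0.1339] ypr [-25.   34.9  -0.1] F [ 0.4 -0.1 -0.8] w 0.246 q [-34.  17.  93.  -5. 104.  81.]
 row cm [-0.34, -0.32, 0.31] deg [-0.23, 1.74, -0.73] x 20
ball [292.4 148.4] 48 [0.6402 0.0676 0.016 ] ztop 0.025
cone [264.7 104.1] 572 [0.768  0.1446 0.01  ] ztop 0.09
stem [ 0.776 -0.095  0.081] [ 0.767 -0.108  0.03 ] [ 0.793 -0.084  0.105]
cone [0.759 0.141 0.071] [0.742 0.121 0.03 ] [0.783 0.166 0.097]
matL 120 [0.7228 0.0883 0.006 ] matL 135 [0.6802 0.0886 0.006 ] matL 150 [0.6378 0.0889 0.006 ] matL 165 [0.5956 0.0893 0.006 ] matL 180 [0.5537 0.0896 0.006 ] matL 195 [0.5119 0.0899 0.006 ] matL 210 [0.4704 0.0902 0.006 ] t 21.47 now [ 0.5114 -0.2739  0.1976] ypr [-25.   17.7  -0. ] F [-0.9  0.9 -1. ] w 0.243 q [-35.   6.  97.  -3.  94.  80.]
 row cm [-0.46, -0.33, 0.47] deg [-0.12, 0.88, -0.74] x 20
```

```bash
python3 plan.py scoop .6596 -.011 .14 104 0 25
```

```text
t 21.47 now [ 0.5114 -0.2739  0.1976] ypr [-25.   17.7  -0. ] F [-0.9  0.9 -1. ] w 0.243 q [-35.   6.  97.  -3.  94.  80.]
 row cm [1.4, 0.33, 0.12] deg [-0.78, 0.38, -5.11] x 25
```

```bash
for i in 1 2 3 4 5; do python3 -m inch '[{"translation":[1.4,0.33,0.12],"dr":[-0.78,0.38,-5.11],"gripper":1},{"translation":[1.4,0.33,0.12],"dr":[-0.78,0.38,-5.11],"gripper":1},{"translation":[1.4,0.33,0.12],"dr":[-0.78,0.38,-5.11],"gripper":1},{"translation":[1.4,0.33,0.12],"dr":[-0.78,0.38,-5.11],"gripper":1},{"translation":[1.4,0.33,0.12],"dr":[-0.78,0.38,-5.11],"gripper":1}]' |grep contact; done
python3 plan.py scoop .6596 -.011 .014 104 3 15; python3 g2.py | grep -E "ball|inh"
```

```text
contact_force: [0.4, 1.0, -2.2]
contact_force: [-0.1, 0.5, -1.9]
contact_force: [-0.6, -0.2, -1.2]
contact_force: [-0.5, 0.1, -2.6]
contact_force: [-0.3, 0.3, -2.4]
t 23.55 now [ 0.658  -0.0094  0.1369] ypr [104.2  -0.3   0.2] F [-0.3  0.3 -2.4] w 0.25 q [-15.  23.  85.   0.  72. -30.]
 row cm [0.02, 0.01, 0.78] deg [-0.01, -0.22, 0.01] x 15
ball [292.1 148.4] 73 [0.64   0.0684 0.016 ] ztop 0.026
ball [357.6 239.6] 291 [ 0.3864 -0.1074  0.016 ] ztop 0.659
ball [341.8 237.8] 26 [ 0.3918 -0.0646  0.016 ] ztop 0.657
ball [338.4 252.9] 183 [ 0.3511 -0.0547  0.016 ] ztop 0.667
```

```bash
python3 -m inch '[{"translation":[0.03,0,1.6],"dr":[0,-0.33,0],"gripper":1},{"translation":[0.03,0,1.6],"dr":[0,-0.33,0],"gripper":1},{"translation":[0.03,0,1.6],"dr":[0,-0.33,0],"gripper":1},{"translation":[0.03,0,1.6],"dr":[0,-0.33,0],"gripper":1},{"translation":[0.03,0,1.6],"dr":[0,-0.33,0],"gripper":1}]' >/dev/null
python3 -m inch '[{"translation":[0.02,0,1.5],"dr":[0,-0.33,0],"gripper":1},{"translation":[0.02,0,1.1],"dr":[0,-0.33,0],"gripper":1},{"translation":[0.02,0,1],"dr":[0,-0.33,0],"gripper":1},{"translation":[0.02,0,0.5],"dr":[0,-0.33,0],"gripper":1},{"translation":[0.02,0,0.2],"dr":[0,-0.33,0],"gripper":1}]' |grep contact
python3 -m inch '[{"translation":[0,0,0],"dr":[0,0,0],"gripper":1},{"translation":[0,0,0],"dr":[0,0,0],"gripper":1},{"translation":[0,0,0],"dr":[0,0,0],"gripper":1},{"translation":[0,0,0],"dr":[0,0,0],"gripper":1},{"translation":[0,0,0],"dr":[0,0,0],"gripper":1}]' |grep contact
python3 plan.py scoop .6414 .0618 .0115 104 3 15; python3 g2.py | grep -E "ball|inh"
```

```text
contact_force: [0.0, -0.2, -2.3]
contact_force: [-0.0, 0.0, -0.9]
t 24.85 now [ 0.6593 -0.0124  0.009 ] ypr [103.9   3.1   0.2] F [-0.   0.  -0.9] w 0.248 q [-14.  30.  89.  -3.  59. -27.]
 row cm [0.51, 0.01, -0.04] deg [-0.01, 0.0, -0.0] x 15
ball [292.2 148.6] 64 [0.6396 0.0682 0.016 ] ztop 0.027
```

```bash
python3 -m inch '[{"translation":[0.4,0,-0.06],"dr":[0,0,0],"gripper":1},{"translation":[0.4,0,-0.06],"dr":[0,0,0],"gripper":1},{"translation":[0.4,0,-0.03],"dr":[0,0,0],"gripper":1},{"translation":[0.4,0,-0.03],"dr":[0,0,0],"gripper":1},{"translation":[0.4,0,-0.03],"dr":[0,0,0],"gripper":1}]' |grep contact
python3 -m inch '[{"translation":[0.4,0,-0.03],"dr":[0,0,0],"gripper":1},{"translation":[0.4,0,-0.03],"dr":[0,0,0],"gripper":1},{"translation":[0.4,0,-0.03],"dr":[0,0,0],"gripper":1},{"translation":[0.4,0,-0.03],"dr":[0,0,0],"gripper":1},{"translation":[0.4,0,-0.03],"dr":[0,0,0],"gripper":1}]' |grep contact
python3 plan.py scoop .6414 .0618 .0115 104 3 5; python3 g2.py | grep -E "ball|inh"
python3 -m inch '[{"translation":[0.4,0,-0.02],"dr":[0,0,0],"gripper":1},{"translation":[0.4,0,-0.02],"dr":[0,0,0],"gripper":1},{"translation":[0.4,0,-0.02],"dr":[0,0,0],"gripper":1},{"translation":[0.2,0,0],"dr":[0,0,0],"gripper":1},{"translation":[0,0,0],"dr":[0,0,0],"gripper":1}]' |grep contact
python3 plan.py scoop .6414 .0618 .0115 104 3 5; python3 g2.py | grep -E "ball|inh"
```

```text
contact_force: [0.3, -0.9, -1.9]
contact_force: [-0.4, 0.4, -2.0]
t 25.73 now [0.6487 0.0271 0.0097] ypr [103.9   3.    0.2] F [-0.4  0.4 -2. ] w 0.249 q [-11.  29.  91.  -3.  59. -24.]
 row cm [0.7, 0.03, -0.07] deg [-0.05, 0.01, -0.01] x 5
ball [284.6 150.1] 70 [0.6358 0.0893 0.016 ] ztop 0.027
contact_force: [0.7, -0.4, -1.9]
t 26.2 now [0.6451 0.0409 0.0095] ypr [104.    3.    0.2] F [ 0.7 -0.4 -1.9] w 0.249 q [-10.  28.  92.  -3.  59. -23.]
 row cm [0.42, 0.03, -0.06] deg [-0.05, 0.0, -0.01] x 5
ball [277.7 154.1] 72 [0.6248 0.1085 0.016 ] ztop 0.027
ball [319.4 257.3] 13 [ 0.3399 -0.003   0.016 ] ztop 0.632Traceback (most recent call last):
  File "g2.py", line 18, in <module>
    c=np.where(m[r,285:330])[0]; print('matL',r,ray(c.min()+285,r,.006),end=' ')
                                                    ~~~~~^^
    return umr_minimum(a, axis, None, out, keepdims, initial, where)
ValueError: zero-size array to reduction operation minimum which has no identity
```

```bash
sed -i '/^for r in range(120/,$d' g2.py; for i in 1 2; do python3 -m inch '[{"translation":[0,0,0],"dr":[0,0,0],"gripper":1},{"translation":[0,0,0],"dr":[0,0,0],"gripper":1},{"translation":[0,0,0],"dr":[0,0,0],"gripper":1},{"translation":[0,0,0],"dr":[0,0,0],"gripper":1},{"translation":[0,0,0],"dr":[0,0,0],"gripper":1}]' |grep time;python3 g2.py | grep -E "ball|inh"; done
```

```text
time: 26.67
ball [274.4 158.2] 70 [0.6136 0.1175 0.016 ] ztop 0.028
time: 27.13
ball [273.6 159.1] 75 [0.6111 0.1199 0.016 ] ztop 0.026
```

```bash
python3 plan.py scoop .6138 .042 .006 92 5.5 10
```

```text
t 27.18 now [0.6453 0.0403 0.0096] ypr [103.9   3.    0.2] F [ 0.3  0.9 -2.1] w 0.249 q [-10.  28.  92.  -3.  59. -23.]
 row cm [0.1, -0.53, -0.01] deg [0.06, -0.24, 1.19] x 10
```

```bash
for i in 1 2; do python3 -m inch '[{"translation":[0.1,-0.53,-0.01],"dr":[0.06,-0.24,1.19],"gripper":1},{"translation":[0.1,-0.53,-0.01],"dr":[0.06,-0.24,1.19],"gripper":1},{"translation":[0.1,-0.53,-0.01],"dr":[0.06,-0.24,1.19],"gripper":1},{"translation":[0.1,-0.53,-0.01],"dr":[0.06,-0.24,1.19],"gripper":1},{"translation":[0.1,-0.53,-0.01],"dr":[0.06,-0.24,1.19],"gripper":1}]' |grep contact; done;  python3 plan.py scoop .6118 .095 .005 92 5.5 12; python3 g2.py | grep -E "ball|inh"
```

```text
contact_force: [0.7, 0.2, -1.8]
contact_force: [1.3, -1.7, 1.6]
t 28.02 now [0.6145 0.0423 0.0065] ypr [91.9  5.5 -0.2] F [ 1.3 -1.7  1.6] w 0.244 q [-10.  23. 100.  -6.  56.  -8.]
 row cm [0.44, -0.0, -0.03] deg [0.01, -0.0, -0.01] x 12
ball [273.6 159.3] 75 [0.6105 0.1199 0.016 ] ztop 0.026
```

```bash
for i in 1 2 3; do python3 -m inch '[{"translation":[0.4,0,-0.04],"dr":[0,0,0],"gripper":1},{"translation":[0.4,0,-0.04],"dr":[0,0,0],"gripper":1},{"translation":[0.4,0,-0.03],"dr":[0,0,0],"gripper":1},{"translation":[0.4,0,-0.03],"dr":[0,0,0],"gripper":1},{"translation":[0.4,0,-0.03],"dr":[0,0,0],"gripper":1}]' |grep contact; done;  python3 plan.py scoop .610 .125 .002 90 0 10; python3 g2.py | grep -E "ball|inh"
```

```text
contact_force: [-0.4, -0.1, -1.4]
contact_force: [-0.4, -0.1, -1.1]
contact_force: [-0.3, -0.4, -2.5]
t 29.32 now [0.6113 0.103  0.0051] ypr [92.   5.5 -0. ] F [-0.3 -0.4 -2.5] w 0.247 q [ -4.  23. 100.  -6.  57.  -3.]
 row cm [0.17, -0.05, 0.12] deg [0.01, 0.55, 0.2] x 10
ball [256.8 165.5] 70 [0.594  0.1664 0.016 ] ztop 0.029
```

```bash
python3 plan.py scoop .608 .110 .0005 86 0 5
```

```text
t 29.37 now [0.6112 0.1038 0.0051] ypr [92.   5.4 -0. ] F [-0.3 -0.6 -2.4] w 0.245 q [ -4.  23. 100.  -6.  57.  -3.]
 row cm [0.04, -0.29, 0.29] deg [0.06, 1.08, 1.21] x 5
```

```bash
python3 -m inch '[{"translation":[0.04,-0.29,0.29],"dr":[0.06,1.08,1.2],"gripper":1},{"translation":[0.04,-0.29,0.29],"dr":[0.06,1.08,1.2],"gripper":1},{"translation":[0.04,-0.29,0.29],"dr":[0.06,1.08,1.2],"gripper":1},{"translation":[0.04,-0.29,0.29],"dr":[0.06,1.08,1.2],"gripper":1},{"translation":[0.04,-0.29,0.29],"dr":[0.06,1.08,1.2],"gripper":1}]' |grep contact;python3 -m inch '[{"translation":[0,0,0],"dr":[0,0,0],"gripper":1},{"translation":[0,0,0],"dr":[0,0,0],"gripper":1},{"translation":[0,0,0],"dr":[0,0,0],"gripper":1},{"translation":[0,0,0],"dr":[0,0,0],"gripper":1},{"translation":[0,0,0],"dr":[0,0,0],"gripper":1}]' |grep contact;  python3 plan.py scoop .604 .136 .0005 85 0 8; python3 g2.py | grep -E "ball|inh"
```

```text
contact_force: [0.6, -9.9, 17.4]
contact_force: [0.0, -6.1, 10.1]
t 30.2 now [0.6124 0.1055 0.0045] ypr [85.9  0.2 -0.5] F [ 0.  -6.1 10.1] w 0.251 q [ -7.  22. 102.  -0.  55.  -3.]
 row cm [0.37, -0.15, 0.05] deg [0.06, 0.02, 0.12] x 8
ball [253.6 165.8] 56 [0.5931 0.1752 0.016 ] ztop 0.028
```

```bash
python3 -m inch '[{"translation":[0,0,-0.25],"dr":[0,-0.6,0],"gripper":1},{"translation":[0.35,-0.1,-0.05],"dr":[0,-0.6,0],"gripper":1},{"translation":[0.35,-0.1,0],"dr":[0,0,0],"gripper":1},{"translation":[0.35,-0.1,0],"dr":[0,0,0],"gripper":1},{"translation":[0.35,-0.1,0],"dr":[0,0,0],"gripper":1}]' |grep contact;python3 -m inch '[{"translation":[0,0,0],"dr":[0,0,0],"gripper":1},{"translation":[0,0,0],"dr":[0,0,0],"gripper":1},{"translation":[0,0,0],"dr":[0,0,0],"gripper":1},{"translation":[0,0,0],"dr":[0,0,0],"gripper":1},{"translation":[0,0,0],"dr":[0,0,0],"gripper":1}]' |grep contact;  python3 plan.py scoop .604 .136 .0005 85 0 8; python3 g2.py | grep -E "ball|inh"
python3 - <<'E'
from plan import *
p,d,K,R,o,c=shot('wrist','w7')
C=cloud(d,K,R,o)[5:110,245:400].reshape(-1,3)
A,_=now(); S=A@np.linalg.inv(G()); L=(C-S[:3,3])@S[:3,:3]; L=L[(abs(L[:,2])<.012)&(L[:,0]<.04)]
a=np.c_[L[:,:2],np.ones(len(L))]; print(len(L),np.linalg.lstsq(a,L[:,2],rcond=None)[0].round(4))
E
```

```text
contact_force: [-0.1, -0.6, -2.5]
contact_force: [-0.0, 0.2, -2.8]
t 31.08 now [0.6047 0.1219 0.0008] ypr [86.   1.2  0. ] F [-0.   0.2 -2.8] w 0.249 q [ -5.  22. 103.  -1.  55.  -0.]
 row cm [0.16, -0.05, 0.03] deg [-0.0, 0.16, 0.13] x 8
ball [253.5 165.8] 57 [0.5933 0.1756 0.016 ] ztop 0.03
16209 [0.0149 0.0036 0.0049]
```

```bash
python3 - <<'E'
from plan import *
c=T([0,0,.0018],Ro.from_euler('Y',-0.97,degrees=True).as_matrix()); json.dump((np.linalg.inv(c)@G()).tolist(),open('G.json','w'))
E
python3 plan.py scoop .6035 .137 .000 85 0.5 6
```

```text
t 31.18 now [0.6049 0.1219 0.0028] ypr [86.   0.3  0. ] F [ 0.8  0.6 -2.9] w 0.246 q [ -5.  22. 103.  -1.  55.  -0.]
 row cm [0.25, -0.07, 0.03] deg [0.0, -0.04, 0.17] x 6
```

```bash
python3 -m inch '[{"translation":[0.1,-0.05,0.1],"dr":[0,0,0.17],"gripper":1},{"translation":[0.25,-0.07,0.1],"dr":[0,0,0.17],"gripper":1},{"translation":[0.25,-0.07,0.05],"dr":[0,0,0.17],"gripper":1},{"translation":[0.25,-0.07,0],"dr":[0,0,0.17],"gripper":1},{"translation":[0.25,-0.07,0],"dr":[0,0,0.17],"gripper":1}]' |grep contact;python3 -m inch '[{"translation":[0.25,0,0],"dr":[0,0,0],"gripper":1},{"translation":[0.1,0,0],"dr":[0,0,0],"gripper":1},{"translation":[0,0,0],"dr":[0,0,0],"gripper":1},{"translation":[0,0,0],"dr":[0,0,0],"gripper":1},{"translation":[0,0,0],"dr":[0,0,0],"gripper":1}]' |grep contact;  python3 plan.py scoop .6035 .139 .000 85 0 8; python3 balls.py .018
python3 - <<'E'
from h import *
p,*_=shot('wrist'); q,*_=shot('top'); a=cv2.resize(q[120:220,200:320],(480,400),interpolation=cv2.INTER_CUBIC)
im=cv2.resize(np.hstack([p,a]),(800,286)); cv2.imwrite('pics/c8.png',im[:,:,::-1])
E
```

```text
contact_force: [0.5, -0.8, -0.6]
contact_force: [-0.1, 0.8, -0.4]
t 32.02 now [6.043e-01 1.368e-01 1.000e-04] ypr [85.2  0.2 -0. ] F [-0.1  0.8 -0.4] w 0.245 q [ -3.  22. 103.  -1.  55.   2.]
 row cm [0.02, -0.02, 0.01] deg [0.0, 0.03, 0.02] x 8
px 254.5 165.0 r 4.5 world [0.595 0.173 0.018] scoop [0.035 0.012 0.018]
```

View pics/c8.png

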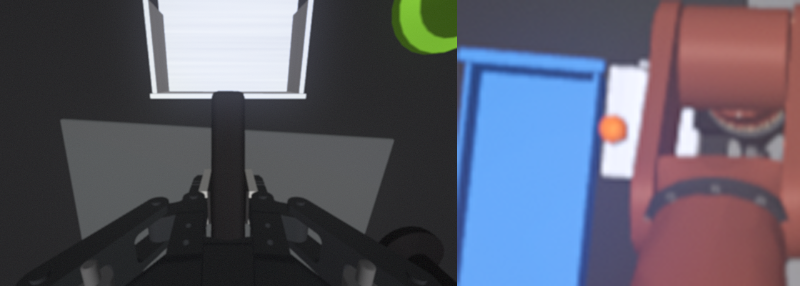

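The ball is over the lip, touching the bin wall (top crop 613,128; scoop frame x=35, y=12 mm). Next I'll tilt the lip up.

```bash
python3 -m inch '[{"translation":[0.1,0,0],"dr":[0,0,0],"gripper":1},{"translation":[0.1,0,0],"dr":[0,0.5,0],"gripper":1},{"translation":[0,0,0],"dr":[0,1,0],"gripper":1},{"translation":[-0.05,0,0],"dr":[0,1,0],"gripper":1},{"translation":[-0.05,0,0],"dr":[0,1,0],"gripper":1}]' | grep contact
for i in 1 2 3; do python3 -m inch '[{"translation":[-0.06,0,-0.05],"dr":[0,1.4,0],"gripper":1},{"translation":[-0.06,0,-0.05],"dr":[0,1.4,0],"gripper":1},{"translation":[-0.06,0,-0.05],"dr":[0,1.4,0],"gripper":1},{"translation":[-0.06,0,-0.05],"dr":[0,1.4,0],"gripper":1},{"translation":[-0.06,0,-0.05],"dr":[0,1.4,0],"gripper":1}]' | grep contact; done
python3 plan.py scoop .6035 .127 .1 85 -25 8; python3 balls.py .07;python3 -m inch '[{"translation":[0,0,0],"dr":[0,0,0],"gripper":1},{"translation":[0,0,0],"dr":[0,0,0],"gripper":1},{"translation":[0,0,0],"dr":[0,0,0],"gripper":1},{"translation":[0,0,0],"dr":[0,0,0],"gripper":1},{"translation":[0,0,0],"dr":[0,0,0],"gripper":1}]' |grep contact; python3 balls.py .07
```

```text
contact_force: [0.5, -0.5, -1.4]
contact_force: [-0.4, -1.1, -3.2]
contact_force: [-0.7, -0.3, -2.2]
contact_force: [-0.3, 0.1, -2.4]
t 33.83 now [0.6046 0.1385 0.0548] ypr [ 85.2 -24.3   0. ] F [-0.3  0.1 -2.4] w 0.247 q [-16.  23. 104.  27.  61. -26.]
 row cm [0.09, -0.01, -0.56] deg [-0.01, 0.09, 0.02] x 8
px 254.2 162.9 r 4.5 world [0.593 0.166 0.07 ] scoop [0.031 0.014 0.003]
px 378.4 186.9 r 31.0 world [ 0.524 -0.161  0.07 ] scoop [-0.271  0.055  0.14 ]
px 373.8 158.5 r 5.0 world [ 0.599 -0.151  0.07 ] scoop [-0.256 -0.019  0.133]
px 377.4 150.4 r 8.6 world [ 0.621 -0.161  0.07 ] scoop [-0.263 -0.042  0.136]
contact_force: [1.1, 0.2, -2.6]
px 277.2 168.2 r 4.6 world [0.578 0.105 0.07 ] scoop [-0.027  0.024  0.029]
px 377.9 186.4 r 31.3 world [ 0.525 -0.16   0.07 ] scoop [-0.272  0.054  0.139]
px 372.4 159.4 r 5.5 world [ 0.597 -0.147  0.07 ] scoop [-0.255 -0.017  0.131]
px 377.2 149.6 r 7.0 world [ 0.623 -0.16   0.07 ] scoop [-0.265 -0.043  0.136]
px 372.4 143.4 r 3.2 world [ 0.64  -0.148  0.07 ] scoop [-0.252 -0.059  0.13 ]
```

```bash
python3 plan.py scoop .602 .10 .17 80 -24 10; python3 -m inch '[{"translation":[0.3,0,-0.8],"dr":[0,0,0],"gripper":1},{"translation":[0.3,0,-1],"dr":[0,0,0],"gripper":1},{"translation":[0.3,0,-1],"dr":[0,0,0],"gripper":1},{"translation":[0.3,0,-1],"dr":[0,0,0],"gripper":1},{"translation":[0.3,0,-1],"dr":[0,0,0],"gripper":1}]' |grep contact;python3 -m inch '[{"translation":[0.3,0,-1],"dr":[0,0,0],"gripper":1},{"translation":[0.3,0,-1],"dr":[0,0,0],"gripper":1},{"translation":[0.3,0,-1],"dr":[0,0,0],"gripper":1},{"translation":[0.3,0,-1],"dr":[0,0,0],"gripper":1},{"translation":[0.3,0,-0.8],"dr":[0,0,0],"gripper":1}]' |grep contact
python3 plan.py scoop .577 -.02 .17 30 -24 18
```

```text
t 34.35 now [0.6044 0.1394 0.0547] ypr [ 85.2 -24.2   0.1] F [-0.3 -0.4 -3. ] w 0.249 q [-16.  23. 104.  27.  61. -26.]
 row cm [0.1, -0.08, -1.22] deg [-0.21, -0.02, 0.48] x 10
contact_force: [-0.4, -0.2, -1.9]
contact_force: [0.1, 0.5, -2.1]
t 35.18 now [0.6038 0.1283 0.1561] ypr [ 85.2 -24.2   0. ] F [ 0.1  0.5 -2.1] w 0.246 q [-17.  15. 102.  24.  70. -22.]
 row cm [-0.69, -0.33, -0.39] deg [-1.21, -0.02, 2.82] x 18
```

```bash
for i in 1 2 3; do python3 -m inch '[{"translation":[-0.83,-0.4,-0.47],"dr":[-1.45,0,3.4],"gripper":1},{"translation":[-0.83,-0.4,-0.47],"dr":[-1.45,0,3.4],"gripper":1},{"translation":[-0.83,-0.4,-0.47],"dr":[-1.45,0,3.4],"gripper":1},{"translation":[-0.83,-0.4,-0.47],"dr":[-1.45,0,3.4],"gripper":1},{"translation":[-0.83,-0.4,-0.47],"dr":[-1.45,0,3.4],"gripper":1}]' |grep contact; done
python3 balls.py .19
python3 plan.py scoop .456 -.245 .17 -25 -20 20
```

```text
contact_force: [-0.2, -0.2, -3.0]
contact_force: [0.9, -0.6, -1.9]
contact_force: [-0.4, -0.6, -2.0]
px 398.9 247.4 r 12.1 world [ 0.367 -0.193  0.19 ] scoop [-0.234 -0.047  0.127]
px 395.9 237.6 r 3.2 world [ 0.39  -0.186  0.19 ] scoop [-0.213 -0.053  0.118]
px 324.9 178.2 r 5.3 world [ 0.534 -0.021  0.19 ] scoop [-0.024  0.02   0.033]
t 36.48 now [ 0.5748 -0.0204  0.1692] ypr [ 29.3 -24.    0.6] F [-0.5  1.2 -4.2] w 0.248 q [-30. -11. 127.  25.  55.  17.]
 row cm [-0.61, 0.56, -0.29] deg [-1.01, -0.18, 2.53] x 20
```

```bash
for i in 1 2 3 4; do python3 -m inch '[{"translation":[-0.61,0.56,-0.29],"dr":[-1,-0.18,2.53],"gripper":1},{"translation":[-0.61,0.56,-0.29],"dr":[-1,-0.18,2.53],"gripper":1},{"translation":[-0.61,0.56,-0.29],"dr":[-1,-0.18,2.53],"gripper":1},{"translation":[-0.61,0.56,-0.29],"dr":[-1,-0.18,2.53],"gripper":1},{"translation":[-0.61,0.56,-0.29],"dr":[-1,-0.18,2.53],"gripper":1}]' |grep contact; done
python3 balls.py .19
python3 plan.py scoop .458 -.2485 .135 -25 -8 10
```

```text
contact_force: [-0.5, 0.2, -2.9]
contact_force: [0.4, 0.4, -2.5]
contact_force: [-0.1, 2.0, -2.1]
contact_force: [-0.7, -0.4, -1.5]
px 403.9 217.6 r 5.4 world [ 0.437 -0.206  0.19 ] scoop [-0.026  0.028  0.031]
t 38.2 now [ 0.4574 -0.2466  0.1699] ypr [-24.8 -20.    0.1] F [ 0.9  0.4 -2.8] w 0.25 q [-44. -28. 137.   8.  53.  67.]
 row cm [0.04, 0.01, 0.12] deg [-0.01, -1.2, 0.02] x 10
```

```bash
for i in 1 2; do python3 -m inch '[{"translation":[0.05,0.01,0.12],"dr":[0,-1.2,0],"gripper":1},{"translation":[0.05,0.01,0.12],"dr":[0,-1.2,0],"gripper":1},{"translation":[0.05,0.01,0.12],"dr":[0,-1.2,0],"gripper":1},{"translation":[0.05,0.01,0.12],"dr":[0,-1.2,0],"gripper":1},{"translation":[0.05,0.01,0.12],"dr":[0,-1.2,0],"gripper":1}]' >/dev/null; done
for i in 1 2 3 4; do python3 -m inch '[{"translation":[0.25,0.01,-0.41],"dr":[0,-2.15,0],"gripper":1},{"translation":[0.25,0.01,-0.41],"dr":[0,-2.15,0],"gripper":1},{"translation":[0.25,0.01,-0.41],"dr":[0,-2.15,0],"gripper":1},{"translation":[0.25,0.01,-0.41],"dr":[0,-2.15,0],"gripper":1},{"translation":[0.25,0.01,-0.41],"dr":[0,-2.15,0],"gripper":1}]' >/dev/null; done
python3 -m inch '[{"translation":[0,0,0],"dr":[0,0,0],"gripper":1},{"translation":[0,0,0],"dr":[0,0,0],"gripper":1},{"translation":[0,0,0],"dr":[0,0,0],"gripper":1},{"translation":[0,0,0],"dr":[0,0,0],"gripper":1},{"translation":[0,0,0],"dr":[0,0,0],"gripper":1}]' |grep contact
for i in 1 2; do python3 -m inch '[{"translation":[0,0,-0.8],"dr":[0,1.7,0],"gripper":1},{"translation":[0,0,-0.8],"dr":[0,1.7,0],"gripper":1},{"translation":[0,0,-0.5],"dr":[0,1.7,0],"gripper":1},{"translation":[0,0,-0.2],"dr":[0,1.7,0],"gripper":1},{"translation":[0,0,0],"dr":[0,1.7,0],"gripper":1}]' >/dev/null; done
python3 plan.py scoop .6236 -.040 .15 -4.2 0 20
```

```text
contact_force: [0.1, 0.3, -1.5]
t 41.95 now [ 0.5169 -0.2767  0.1976] ypr [-24.7  17.6  -0.1] F [-0.1 -0.3 -2.5] w 0.246 q [-35.   7.  96.  -3.  95.  80.]
 row cm [0.18, -1.1, 0.37] deg [-0.17, 0.87, -1.01] x 20
```

```bash
for i in 1 2 3 4; do python3 -m inch '[{"translation":[0.18,-1.1,0.37],"dr":[-0.17,0.87,-1.01],"gripper":1},{"translation":[0.18,-1.1,0.37],"dr":[-0.17,0.87,-1.01],"gripper":1},{"translation":[0.18,-1.1,0.37],"dr":[-0.17,0.87,-1.01],"gripper":1},{"translation":[0.18,-1.1,0.37],"dr":[-0.17,0.87,-1.01],"gripper":1},{"translation":[0.18,-1.1,0.37],"dr":[-0.17,0.87,-1.01],"gripper":1}]' |grep contact; done
python3 plan.py scoop .622 -.040 .006 -4.2 0 15
python3 - <<'E'
from plan import *
q,*_=shot('top'); a=cv2.resize(q[140:230,380:470],(400,400),interpolation=cv2.INTER_CUBIC)
im=np.hstack([cv2.resize(q,(400,250)),a[:250]]) if 0 else np.hstack([np.vstack([cv2.resize(q,(400,250)),np.zeros((150,400,3),np.uint8)]),a]); cv2.imwrite('pics/c9.png',im[:,:,::-1])
p,d,K,R,o,c=shot('wrist'); A,_=now(); S=A@np.linalg.inv(G())
C=cloud(d,K,R,o)[5:110,245:400].reshape(-1,3); L=(C-S[:3,3])@S[:3,:3]; L=L[(abs(L[:,2])<.015)&(L[:,0]<.04)]
print(len(L),np.linalg.lstsq(np.c_[L[:,:2],np.ones(len(L))],L[:,2],rcond=None)[0].round(4))
E
```

```text
contact_force: [-0.3, 0.8, -1.5]
contact_force: [-0.3, 0.4, -2.1]
contact_force: [-0.7, 0.1, -2.7]
contact_force: [0.3, -0.1, -1.9]
t 43.62 now [ 0.6224 -0.039   0.1488] ypr [-4.2  0.2  0.1] F [ 0.3 -0.1 -1.9] w 0.25 q [-11.   2. 109.  -0.  70.  83.]
 row cm [0.01, 0.01, 0.95] deg [-0.01, 0.01, 0.0] x 15
16187 [-0.0004  0.0035  0.0031]
```

View pics/c9.png

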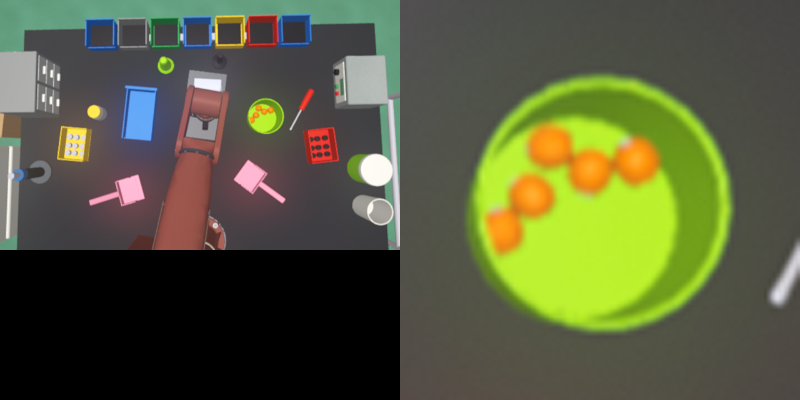

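All five buffers are in the housing (crop px from (500,230) to (637,160)) and the bin is empty. Next I lower the scoop onto the mat.

```bash
for i in 1 2; do python3 -m inch '[{"translation":[0,0,1.3],"dr":[0,0,0],"gripper":1},{"translation":[0,0,1.3],"dr":[0,0,0],"gripper":1},{"translation":[0,0,1.3],"dr":[0,0,0],"gripper":1},{"translation":[0,0,1.3],"dr":[0,0,0],"gripper":1},{"translation":[0,0,1.0],"dr":[0,0,0],"gripper":1}]' >/dev/null; done
python3 -m inch '[{"translation":[0,0,0.5],"dr":[0,0,0],"gripper":1},{"translation":[0,0,0.4],"dr":[0,0,0],"gripper":1},{"translation":[0,0,0.3],"dr":[0,0,0],"gripper":1},{"translation":[0,0,0],"dr":[0,0,0],"gripper":1},{"translation":[0,0,0],"dr":[0,0,0],"gripper":1}]' |grep contact
python3 plan.py scoop .622 -.040 .006 -4.2 0 1
```

```text
contact_force: [0.1, 0.9, -3.0]
t 44.97 now [ 0.6201 -0.0401  0.0136] ypr [-4.3  0.2  0.1] F [ 0.1  0.9 -3. ] w 0.248 q [-11.  13. 113.  -0.  55.  83.]
 row cm [0.19, -0.01, 0.79] deg [-0.09, 0.21, -0.07] x 1
```

```bash
python3 -m inch '[{"translation":[0,0,0.3],"dr":[0,0,0],"gripper":1},{"translation":[0,0,0.2],"dr":[0,0,0],"gripper":1},{"translation":[0,0,0.2],"dr":[0,0,0],"gripper":1},{"translation":[0,0,0],"dr":[0,0,0],"gripper":1},{"translation":[0,0,0],"dr":[0,0,0],"gripper":1}]' |grep contact
python3 plan.py scoop .622 -.040 .006 -4.2 0 1
for i in 1 2; do python3 -m inch '[{"translation":[0,0,0],"dr":[0,0,0],"gripper":8.5},{"translation":[0,0,0],"dr":[0,0,0],"gripper":8.5},{"translation":[0,0,0],"dr":[0,0,0],"gripper":8.5},{"translation":[0,0,0],"dr":[0,0,0],"gripper":8.5},{"translation":[0,0,0],"dr":[0,0,0],"gripper":8.5}]' |grep -E "contact|width"; done
for i in 1 2 3; do python3 -m inch '[{"translation":[0,0,-1.2],"dr":[0,0,0],"gripper":8.5},{"translation":[0,0,-1.2],"dr":[0,0,0],"gripper":8.5},{"translation":[0,0,-1.2],"dr":[0,0,0],"gripper":8.5},{"translation":[0,0,-1.2],"dr":[0,0,0],"gripper":8.5},{"translation":[0,0,-1],"dr":[0,0,0],"gripper":8.5}]' |grep -E "contact"; done
python3 - <<'E'
from plan import *
A,_=now(); p,d,K,R,o,c=shot('wrist','w10'); C=cloud(d,K,R,o); H,S,V=cv2.split(cv2.cvtColor(p,cv2.COLOR_RGB2HSV))
m=(V>190)&(S<60)&(C[...,2]>.004)&(C[...,2]<.014); m[:, :200]=0;m[:,440:]=0; q=C[m]; print(len(q),q.min(0).round(3),q.max(0).round(3))
print('plane',np.linalg.lstsq(np.c_[q[:,:2],np.ones(len(q))],q[:,2],rcond=None)[0].round(4))
E
```

```text
contact_force: [-0.1, -0.3, -1.0]
t 45.38 now [ 0.6197 -0.04    0.0063] ypr [-4.3  0.2  0.1] F [-0.1 -0.3 -1. ] w 0.25 q [-11.  13. 114.  -0.  54.  83.]
 row cm [0.21, -0.01, 0.07] deg [-0.09, 0.22, -0.07] x 1
contact_force: [0.2, 0.4, 0.2]
grip_width: 0.937
contact_force: [-0.6, -0.2, -0.7]
grip_width: 0.993
contact_force: [0.2, -0.7, 0.3]
contact_force: [1.0, -0.2, -0.8]
contact_force: [0.7, 0.6, 0.6]
7736 [ 0.567 -0.097  0.004] [0.671 0.025 0.014]
plane [-0.0158  0.0016  0.019 ]
```

```bash
python3 -c "
from cell import workorder
print(workorder.close_job())"
```

```text
the job is handed in; nothing more can be done
None
```

I handed the job in at about 47 s: all five buffers are in the housing, the scoop lies flat on the grey mat and the gripper is clear; one buffer hopped out of the bin on the first scoop and I recovered it with the scoop alone, but the hand-in returned no verdict.

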